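Take the pile by the microtome apart and put each thing in its holder

TASK

Someone has piled the sectioning things on top of the timer. Take the pile apart from the top down, one thing at a time, and set each flat on the floor of its own grey holder before taking the next: the plunger standing upright in the round cup, the tissue cassette in the smallest nest, the blade dispenser in the long narrow nest and at last the timer in the large nest, each centred and lined up with its holder. Leave the beaker and the small bottle where they stand.

Things in the scene. Friction and masses are not known exactly. Their poses are not given: they have to be found in the camera images.
- plunger: White plastic plunger with a black rubber tip, standing upright on top of the pile. Round flange 18 mm wide and 6 mm high at the foot, above it a stem about 10 mm thick, 32 mm high in all; grip the stem 14 mm or more above the foot. Origin: centre of its underside; z up along the stem. About 12 g.
- cassette: Tissue cassette with a pale wax block, lying under the plunger: plastic base 28 mm (x) by 41 mm (y) and 2 mm thick, on it the block 24 mm (x) by 34 mm (y), 9 mm high in all. Grip across the 24 mm block. Origin: centre of its underside; z up. About 20 g.
- dispenser: White blade dispenser with a blue thumb pad, lying under the cassette: 30 mm (x) wide, 13 mm high body, in y from -30 to +36 mm with a small nose to 72 mm overall. Grip across the 30 mm. Origin: underside, about the middle; z up. About 60 g.
- timer: White lab timer lying flat on the worktop as the bottom of the pile: 62 mm (x) by 68 mm (y), 18 mm high with buttons to 20 mm. Its sides lean in a little towards the rounded top, so grip it low, across the 62 mm. Origin: centre of its underside; z up. About 120 g. The pile stands timer, dispenser, cassette, plunger from the bottom; the things are only laid on one another.
- plunger_cup: Fixed low round grey plastic cup, the holder of the plunger: outer diameter 48 mm, inner 40 mm, floor 4 mm and rim 10 mm above the worktop. Origin: centre of its underside, on the worktop.
- cassette_nest: A fixed grey plastic holder told apart by its size: base plate 4 mm thick with a thin inlaid pad (floor 4 mm above the worktop), end walls and short corner lips rising to 10 mm, all 4 mm thick; the middle of both long (x) sides is open for the fingers. This one, the smallest, is the cassette's: 38 mm (x) by 52 mm (y) inside. Origin: centre of its underside, on the worktop.
- dispenser_nest: A fixed grey plastic holder told apart by its size: base plate 4 mm thick with a thin inlaid pad (floor 4 mm above the worktop), end walls and short corner lips rising to 10 mm, all 4 mm thick; the middle of both long (x) sides is open for the fingers. This one, long and narrow, is the dispenser's: 42 mm (x) by 86 mm (y) inside. Origin: centre of its underside, on the worktop.
- timer_nest: A fixed grey plastic holder told apart by its size: base plate 4 mm thick with a thin inlaid pad (floor 4 mm above the worktop), end walls and short corner lips rising to 10 mm, all 4 mm thick; the middle of both long (x) sides is open for the fingers. This one, the largest and nearly square, is the timer's: 78 mm (x) by 84 mm (y) inside. Origin: centre of its underside, on the worktop.
- beaker: Clear plastic beaker standing loose on the worktop, 60 mm across and 70 mm high; a bystander to be left alone. Origin: centre of its underside.
- vial: Small white bottle with a yellow screw cap standing loose on the worktop, 27 mm across and 50 mm high; a bystander to be left alone. Origin: centre of its underside.
There are look-alikes about, which are no part of the job. Leave any pink look-alike of the cassette alone.

How it is judged:
By the outcome, as a careful person would: the job done as asked, in the order asked, and still so for the second after the job is handed in, with the robot touching nothing.
It also fails if it takes over 109 s, if anything falls off the work surface, if the arm or the gripper's body presses on something with over 40 N, if the wrist force passes 120 N, or if a joint passes its speed limit or range.

ROBOT

A 6-joint arm with a two-finger parallel gripper is mounted at the origin on a cart in front of the work surface, level with it; the furniture and walls round the work are solid. World frame = base frame: x ahead of the robot, y to its left, z up, the work surface at z = 0. Lengths are in m, angles in rad, forces in N, time in s.
With the tool pointing down it reaches from about 0.3 to 0.95 m from the base axis. Payload 3.1 kg.
Tool frame: the origin (TCP) lies midway between the tips of the shut fingers; the grasp point (between the pads) lies robot.grasp_offset behind it (robot.grasp_offset is the distance from the TCP to the grasp point, in m); z points along the fingers, y is the line along which they close (so a half turn about z gives the same grasp; the last joint's range is limited). The gripper opens to 85 mm and grips with 20 to 120 N. Pads are 22 mm wide; open, the fingers measure 114 mm over their backs; the gripper's body (76 mm by 85 mm) begins 54 mm behind the grasp point. The pads swing forward as they close: fully open they stand 13 mm farther back than shut.
Start: joints at [1.132, 0.308, 1.634, -0, 1.2, -0.07], TCP at [0.225, 0.583, 0.231] pointing down, gripper open.
Joint ranges: [-3.06, 3.06], [-0.79, 1.96], [0.05, 2.63], [-1.19, 4.34], [0.05, 2.64], [-2.94, 2.94]. Speed limits (rad/s): [2.79, 2.79, 3.14, 3.14, 3.14, 3.14].

INTERFACE

Orientations are given as a rotation vector (axis times angle).
In Python, from workcell import robot gives the robot as it stands.
- The arm moves only by the tool carry_out, never from a script. Its argument "moves" is a list of rows, each a list of 5 numbers: the shift along the tool's x, y, z normalised to -1 to 1, where 1 is 0.05 m, then the turn about the tool's z normalised to -1 to 1, where 1 is 5 degrees, then the closure, from -1 (fully open) to 1 (shut), so that 0 is half open. In form: [[tx, ty, tz, spin, fingers], ...]. A call has 1 to 12 rows; each row shifts and turns the commanded pose from where the row before left it, along the tool's axes as they then stand; what a row does not reach is not made up. A row lasts 1/10 s, in which the tool goes at most 50 mm and 8.59 degrees, less where a joint would pass 70% of its speed; a pose out of reach is approached as far as the arm can. A call with a number of a shift or a turn outside -1 to 1 is refused whole. A call with a gripper value outside its range is refused whole. The fingers move at their own pace and stop on an object; the grip force is fixed at half the most. Time passes only in rows, so rows that do not move let the fingers close. It gives the time, the measured TCP pose, the force, the opening and the grip force at its end, in the units of the state.
- robot.state(): the state, without advancing time (a new reading comes with each control period).
- robot.capture(name): name is "side" or "top" or "wrist"; returns (picture, depth): 420x560x3 uint8, red, green, blue; 420x560 float32, m along the optical axis (not along the pixel's ray), 0 where there is no reading.
- robot.camera_model(name): a dict with "intrinsics" (3x3 intrinsics, pixels), "R" (3x3) and "t" (3): a world point X has camera coordinates R X + t; the wrist camera has in their place "hand_eye" (4x4, takes a point from camera to tool coordinates, whose origin is the TCP and whose axes are the flange's). Camera axes: x right, y down, z forward; pixel columns grow to the right and rows downward; lengths in m; the calibration is good to about 2 mm. The wrist camera is an equidistant fisheye: a pixel r from the principal point sees the ray r / f radians off the axis. A picture is of the moment at which its call begins: read the wrist's pose just before it. camera_model takes no time and is no camera call.
- robot.close_job(): hands the job in; it is judged then, once.
Trained networks look in the newest picture that a camera, given by its name, has taken for a name from the list of things; names that differ only in an ending like _2 or _b are one class to them, and where a whole thing is asked for, a point or a joint stands for the part that bears it (a point fixed in the world has none). Each returns a list of dicts, best first, with "p" (0 to 1); they miss things now and then, are a little off and sometimes report something else, mostly with a low value. They report only what shows in the picture. A call takes as long as a camera call. They do not tell look-alikes from the thing itself.
- robot.outline_of(camera, query): "mask" (420x560 bool, what is visible of it) and "rect" ([left, top, right, bottom] in pixels, round what is visible of it).
The state is a dict: "time_s": time; "q": joint angles; "qd": joint speeds; "joint_efforts": joint torques, N m; "eef_pos": TCP position; "eef_rot": TCP orientation; "ft_force": force on the tool from outside, world axes, zero at the start; "wrist_torque": the same for the moment, N m; "grip_width": finger opening in m; "grasp_force": force on a finger pad.
Only numpy, scipy, OpenCV 4.12 (cv2) and the standard library are available. Lean on these libraries where they do the work, as an engineer would, in place of code of your own. Each camera call takes 0.05 s, during which the arm holds its last target. There are 200 camera calls.

## Working session

There is one attempt and no reset: what is moved stays moved. The work goes in short steps, Python scripts to look and compute and a tool call to move; the robot and the scene stay as the last step left them, time stands still between calls to the robot, and variables do not carry over. Pictures are saved under pics/ and viewed, at most 14 in all, crops included, and the job is handed in when it is done.

Besides the shell and the picture viewer there is one more tool, called after "Call:" as a command line: name --pt "numbers of a row" for each row, then --argument value for the rest. carry_out: Moves the arm, as the interface text tells. Its arguments: {"type":"object","properties":{"moves":{"type":"array"}},"required":["moves"]}

```bash
mkdir -p pics; ls; python3 - <<'E'
from workcell import robot
import cv2,numpy as np
s=robot.state();print({k:np.round(v,3) for k,v in s.items()},robot.grasp_offset)
for n in("top","side"):
    im,d=robot.capture(n);cv2.imwrite(f"pics/{n}0.png",im[:,:,::-1])
    m=robot.camera_model(n);print(n,m)
print(robot.camera_model("wrist"))
E
```

```text
pics
{'time_s': np.float64(0.0), 'q': array([ 1.132,  0.309,  1.635,  0.   ,  1.2  , -0.07 ]), 'qd': array([-0.002,  0.002, -0.001,  0.   , -0.002,  0.002]), 'joint_efforts': array([ 1.0000e-03, -4.1524e+01, -2.7667e+01, -0.0000e+00,  1.0000e-02,
       -0.0000e+00]), 'eef_pos': array([0.225, 0.582, 0.23 ]), 'eef_rot': array([-0.576, -3.088,  0.004]), 'ft_force': array([ 0.19 , -0.228,  0.208]), 'wrist_torque': array([ 0.054,  0.014, -0.029]), 'grasp_force': np.float64(0.0), 'grip_width': np.float64(0.085)} 0.0187
top {'intrinsics': array([[542.1502953 ,   0.        , 276.13304551],
       [  0.        , 542.1502953 , 206.23810435],
       [  0.        ,   0.        ,   1.        ]]), 'R': array([[-6.00891614e-04, -9.99999751e-01,  3.69956809e-04],
       [-9.97045381e-01,  5.70698987e-04, -7.68126506e-02],
       [ 7.68124203e-02, -4.15019805e-04, -9.97045475e-01]]), 't': array([0.07270584, 0.50204002, 1.03936961])}
side {'intrinsics': array([[509.45375597,   0.        , 279.00215843],
       [  0.        , 509.45375597, 206.27900814],
       [  0.        ,   0.        ,   1.        ]]), 'R': array([[-0.98669175, -0.1613923 ,  0.01979683],
       [-0.11451305,  0.60327577, -0.78926872],
       [ 0.11543894, -0.78103193, -0.61372875]]), 't': array([0.51973608, 0.07172982, 1.01497656])}
{'intrinsics': array([[325.1922621 ,   0.        , 278.75181797],
       [  0.        , 325.1922621 , 203.91073851],
       [  0.        ,   0.        ,   1.        ]]), 'hand_eye': array([[-1.77346200e-04, -9.57071055e-01, -2.89853348e-01,
         7.44105453e-02],
       [ 9.99999978e-01, -1.38189941e-04, -1.55556607e-04,
         1.02999713e-03],
       [ 1.08823909e-04, -2.89853369e-01,  9.57071059e-01,
        -1.42073582e-01],
       [ 0.00000000e+00,  0.00000000e+00,  0.00000000e+00,
         1.00000000e+00]])}
```

View pics/top0.png

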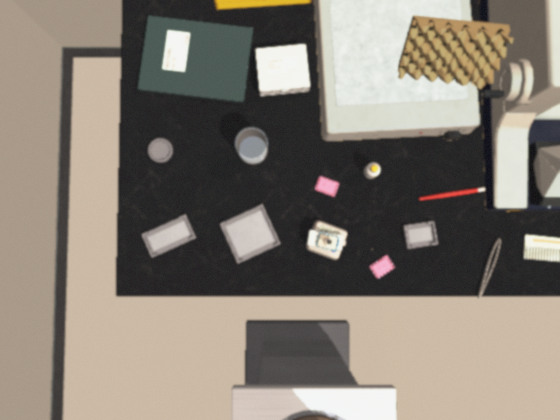

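View pics/side0.png

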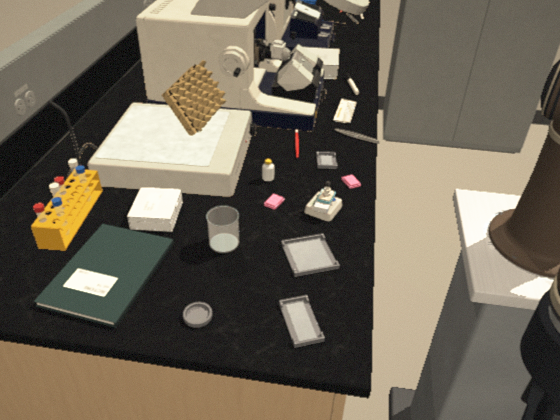

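The top view shows the pile at (327,240) and the cassette nest at (420,235). The timer nest is at (250,233), the dispenser nest at (168,235) and the cup at (160,150). Pink look-alikes lie at (327,186) and (382,267). In the side view the pile stands at (323,205).

```bash
cat > h.py <<'E'
from workcell import robot
import cv2,numpy as np
from scipy.spatial.transform import Rotation as Rn
def tool():
    s=robot.state();return Rn.from_rotvec(s["eef_rot"]).as_matrix(),np.array(s["eef_pos"])
def rays(cam,px,RT=None):
    m=robot.camera_model(cam);K=m["intrinsics"];px=np.asarray(px,float).reshape(-1,2)
    a=(px-K[:2,2])/K[0,0]
    if cam=="wrist":
        r=np.linalg.norm(a,axis=1);k=np.where(r>1e-9,np.sin(r)/np.maximum(r,1e-9),1)
        d=np.c_[a*k[:,None],np.cos(r)];H=m["hand_eye"];R,p=RT
        return R@H[:3,3]+p, d@H[:3,:3].T@R.T
    d=np.c_[a,np.ones(len(a))];return -m["R"].T@m["t"], d@m["R"]
def onplane(cam,px,z,RT=None):
    o,d=rays(cam,px,RT);return o+d*((z-o[2])/d[:,2])[:,None]
def cloud(cam,mask,depth,RT=None):
    v,u=np.nonzero(mask&(depth>0));o,d=rays(cam,np.c_[u,v],RT);dd=depth[v,u]
    if cam=="wrist": # depth along optical axis
        m=robot.camera_model(cam);ax=RT[0]@m["hand_eye"][:3,2];return o+d*(dd/(d@ax))[:,None]
    return o+d*dd[:,None]
def rect(mask,cam,z,RT=None):
    """outer rectangle of mask with silhouette at height z: centre, sizes, yaw(deg) of long side"""
    c=max(cv2.findContours(mask.astype(np.uint8),cv2.RETR_EXTERNAL,cv2.CHAIN_APPROX_NONE)[0],key=cv2.contourArea)
    P=onplane(cam,c.reshape(-1,2),z,RT)[:,:2]
    (x,y),(w,h),a=cv2.minAreaRect((P*1000).astype(np.float32))
    if w>h: w,h,a=h,w,a-90   # w short (thing x) at angle a, h long (thing y)
    a=(a+90)%180-90
    return np.round([x,y,w,h,a],1)
def look(cam,names,z):
    RT=tool() if cam=="wrist" else None
    im,d=robot.capture(cam)
    for n in names:
        for o in robot.outline_of(cam,n)[:4]:
            P=cloud(cam,o["mask"],d,RT)
            print(cam,n,round(o["p"],2),o["rect"],"rect@z",rect(o["mask"],cam,z[n],RT),"zq",np.round(np.percentile(P[:,2],[5,50,95]),3) if len(P) else 0, "med",np.round(np.median(P[:,:2],0),3) if len(P) else 0)
    return im,d,RT
Z=dict(plunger_cup=.01,cassette_nest=.01,dispenser_nest=.01,timer_nest=.01,timer=.005,dispenser=.027,cassette=.035,plunger=.06,beaker=.0,vial=.0)
E
python3 - <<'E'
from h import *
look("top",list(Z),Z)
look("side",["plunger","cassette","dispenser","timer"],Z)
E
```

```text
top plunger_cup 0.58 [148.8, 137.5, 172.4, 163.9] rect@z [615.  302.   45.7  48.4 -89.2] zq [0.001 0.005 0.012] med [0.616 0.303]
top plunger_cup 0.52 [367.1, 164.8, 381.0, 175.8] rect@z [ 573.7 -116.5   25.1   34.    44.8] zq [0.006 0.037 0.051] med [ 0.569 -0.111]
top cassette_nest 0.78 [404.9, 222.1, 435.7, 248.1] rect@z [ 447.2 -210.5   47.5   62.3    9.4] zq [0.001 0.004 0.01 ] med [ 0.446 -0.212]
top dispenser_nest 0.65 [141.7, 218.6, 195.3, 256.8] rect@z [444.1 283.5  53.8  96.7  24.7] zq [0.    0.004 0.01 ] med [0.444 0.285]
top dispenser_nest 0.35 [364.2, 164.7, 382.2, 177.6] rect@z [ 573.7 -117.5   26.6   31.3   26.6] zq [0.013 0.037 0.051] med [ 0.569 -0.112]
top timer_nest 0.64 [221.4, 206.5, 278.3, 262.5] rect@z [449.  124.3  88.3  94.2  24.5] zq [0.001 0.004 0.01 ] med [0.448 0.124]
top timer_nest 0.28 [366.3, 164.5, 380.5, 178.0] rect@z [ 573.7 -116.5   29.7   30.1   89.3] zq [0.005 0.037 0.051] med [ 0.57  -0.112]
top timer 0.66 [307.7, 223.1, 346.8, 259.1] rect@z [458.6 -34.6  19.1  65.4 -13.6] zq [0.004 0.017 0.021] med [ 0.45  -0.027]
top dispenser 0.48 [308.0, 229
[... 1204 characters left out ...]
2  44.5  34. ] zq [0.003 0.009 0.012] med [ 0.383 -0.129]
side cassette 0.71 [280.4, 234.7, 338.4, 277.5] rect@z [445.9 155.   84.1  94.9  24.5] zq [0.004 0.006 0.011] med [0.448 0.127]
side cassette 0.53 [319.3, 192.0, 338.3, 202.4] rect@z [431.7 -25.   27.2  43.2 -11.6] zq [0.035 0.039 0.043] med [ 0.431 -0.012]
side dispenser 0.69 [314.9, 202.4, 332.2, 211.8] rect@z [438.8   2.3  31.7  36.1  -6.5] zq [0.021 0.031 0.034] med [0.439 0.007]
side dispenser 0.69 [209.5, 207.6, 240.5, 250.6] rect@z [619.6 102.2  58.  135.7  14.5] zq [0.012 0.046 0.069] med [0.613 0.137]
side timer 0.74 [308.3, 190.7, 343.8, 224.0] rect@z [435.7 -28.8  70.3  90.6 -21.8] zq [0.001 0.014 0.022] med [ 0.432 -0.004]
```

```bash
cat >> h.py <<'E'
def yaw(R): return np.degrees(np.arctan2(R[1,1],R[0,1]))
def plan(target,psi=None,f=-1,step=.045,half=True):
    """rows to bring TCP to target (m) with tool y at world yaw psi (deg, mod 180)"""
    R,p=tool();q=robot.state()["q"][5]
    dy=0
    if psi is not None:
        dy=(psi-yaw(R)+90)%180-90
        if not -2.8<q+np.radians(-dy)<2.8: print("q6 warn",q,dy)
    D=np.array(target)-p;n=max(int(np.ceil(np.linalg.norm(D)/step)),int(np.ceil(abs(dy)/5)),1)
    rows=[]
    Rd=R.copy()
    for i in range(n):
        t=Rd.T@(D/n)/.05
        rows.append([*np.round(t,3),round(-dy/n/5,3),f])
        Rd=Rd@Rn.from_euler("z",-dy/n,degrees=True).as_matrix()
    print("at",np.round(p,4),"yaw",round(yaw(R),1),"tilt",np.round(R[:,2],3),"D",np.round(D*1000,1),"dy",round(dy,1),n,"rows")
    print([[float(x) for x in r] for r in rows])
E
python3 -c "
from h import *
R,p=tool();print(R.round(3))
plan([.434,-.02,.20],-12)"
```

```text
[[-0.933  0.36   0.   ]
 [ 0.36   0.933  0.   ]
 [-0.     0.    -1.   ]]
at [0.2253 0.583  0.2313] yaw 68.9 tilt [ 0.  0. -1.] D [ 208.7 -603.   -31.3] dy -80.9 17 rows
[[-0.485, -0.573, 0.037, 0.951, -1.0], [-0.531, -0.531, 0.037, 0.951, -1.0], [-0.573, -0.485, 0.037, 0.951, -1.0], [-0.611, -0.436, 0.037, 0.951, -1.0], [-0.645, -0.384, 0.037, 0.951, -1.0], [-0.675, -0.329, 0.037, 0.951, -1.0], [-0.7, -0.272, 0.037, 0.951, -1.0], [-0.72, -0.213, 0.037, 0.951, -1.0], [-0.735, -0.153, 0.037, 0.951, -1.0], [-0.745, -0.091, 0.037, 0.951, -1.0], [-0.75, -0.029, 0.037, 0.951, -1.0], [-0.75, 0.033, 0.037, 0.951, -1.0], [-0.745, 0.095, 0.037, 0.951, -1.0], [-0.734, 0.157, 0.037, 0.951, -1.0], [-0.719, 0.217, 0.037, 0.951, -1.0], [-0.698, 0.276, 0.037, 0.951, -1.0], [-0.673, 0.333, 0.037, 0.951, -1.0]]
```

Call:
carry_out --pt "-0.485 -0.573 0.04 0.95 -1" --pt "-0.53 -0.53 0.04 0.95 -1" --pt "-0.573 -0.485 0.04 0.95 -1" --pt "-0.61 -0.436 0.04 0.95 -1" --pt "-0.645 -0.384 0.04 0.95 -1" --pt "-0.675 -0.33 0.04 0.95 -1" --pt "-0.7 -0.272 0.04 0.95 -1" --pt "-0.72 -0.213 0.04 0.95 -1" --pt "-0.735 -0.153 0.04 0.95 -1" --pt "-0.745 -0.09 0.04 0.95 -1" --pt "-0.75 -0.03 0.04 0.95 -1" --pt "-0.75 0.033 0.04 0.95 -1"

```text
time_s: 2.1
eef_pos: [0.3733, 0.1561, 0.2076]
eef_rot: [1.983, 2.436, 0.002]
ft_force: [1.6, 0.3, -0.1]
grip_width: 0.0854
grasp_force: 0.0
```

Call:
carry_out --pt "-0.745 0.095 0.04 0.95 -1" --pt "-0.734 0.157 0.04 0.95 -1" --pt "-0.72 0.217 0.04 0.95 -1" --pt "-0.7 0.276 0.04 0.95 -1" --pt "-0.673 0.333 0.04 0.95 -1" --pt "0 0 0 0 0.2" --pt "0 0 0 0 0.2"

```text
time_s: 2.8
eef_pos: [0.4345, -0.0205, 0.1973]
eef_rot: [-2.441, -1.977, -0.0]
ft_force: [-0.2, -0.6, 0.2]
grip_width: 0.0592
grasp_force: 0.0
```

```bash
python3 - <<'E'
from h import *
R,p=tool();print(p,yaw(R))
im,d,RT=look("wrist",["plunger","cassette","dispenser","timer"],{**Z,"cassette":.035,"dispenser":.033,"timer":.01,"plunger":.074})
cv2.imwrite("pics/w1.png",im[:,:,::-1])
E
```

```text
[ 0.43446869 -0.02050743  0.19728491] -11.9824271244154
wrist plunger 0.59 [271.2, 182.4, 287.5, 206.1] rect@z [434.  -17.5  13.5  18.4 -11.6] zq [0.045 0.054 0.071] med [ 0.433 -0.021]
wrist cassette 0.88 [237.8, 262.8, 275.5, 293.8] rect@z [ 390.1 -116.5   29.    39.2   33.5] zq [0.001 0.008 0.009] med [ 0.385 -0.132]
wrist cassette 0.66 [365.0, 147.2, 392.4, 189.3] rect@z [534.  -19.1  27.1  37.9 -19.3] zq [0.001 0.008 0.009] med [ 0.541 -0.026]
wrist cassette 0.59 [263.8, 168.9, 295.5, 210.8] rect@z [432.4 -24.2  28.8  41.  -12.7] zq [0.032 0.038 0.04 ] med [ 0.434 -0.019]
wrist dispenser 0.81 [266.9, 149.0, 296.7, 224.2] rect@z [436.5 -21.1  31.4  71.2  -9.1] zq [0.015 0.03  0.035] med [ 0.441 -0.003]
wrist timer 0.73 [254.1, 145.3, 317.1, 219.4] rect@z [459.3 -31.3  19.5  68.  -10.7] zq [0.004 0.017 0.019] med [ 0.452 -0.021]
```

View pics/w1.png

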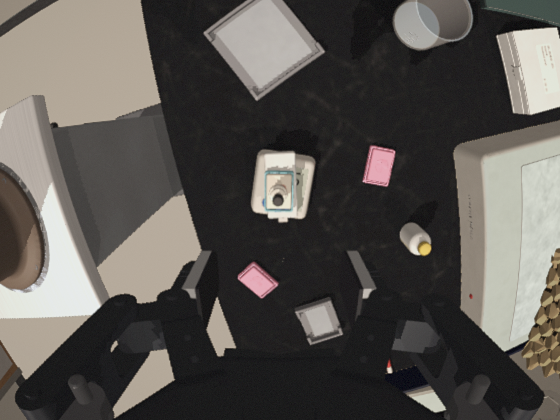

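The wrist picture shows the pile at (280,190) with the plunger's dark tip near (278,199), and cassette, dispenser and timer nearly parallel below it.

```bash
python3 - <<'E'
from h import *
for cam in("wrist","side","top"):
    RT=tool() if cam=="wrist" else None
    im,d=robot.capture(cam)
    P=cloud(cam,d>0,d,RT);b=(abs(P[:,0]-.434)<.03)&(abs(P[:,1]+.02)<.03)&(P[:,2]>.05)&(P[:,2]<.09)
    Q=P[b];print(cam,len(Q),Q.min(0).round(4),Q.max(0).round(4))
    t=Q[Q[:,2]>.066]
    if len(t):print(" tip",t.mean(0).round(4),np.ptp(t,axis=0).round(4))
print(onplane("wrist",[[278,199]],.074,tool()))
E
```

```text
wrist 216 [ 0.4252 -0.0298  0.0507] [ 0.4389 -0.0165  0.0725]
 tip [ 0.4322 -0.0233  0.0698] [0.0095 0.01   0.0062]
side 58 [ 0.425  -0.029   0.0514] [ 0.4376 -0.017   0.0744]
 tip [ 0.4309 -0.0233  0.0707] [0.0086 0.0118 0.0065]Traceback (most recent call last):
  File "<stdin>", line 6, in <module>
    return umr_minimum(a, axis, None, out, keepdims, initial, where)
ValueError: zero-size array to reduction operation minimum which has no identity
```

```bash
python3 -c "
from h import *
plan([.432,-.0235,.049],-12,.3,step=.038)"
```

```text
at [ 0.4343 -0.0192  0.1973] yaw -11.8 tilt [ 0.  0. -1.] D [  -2.3   -4.3 -148.3] dy -0.2 4 rows
[[-0.023, -0.007, 0.742, 0.011, 0.3], [-0.023, -0.007, 0.742, 0.011, 0.3], [-0.023, -0.007, 0.742, 0.011, 0.3], [-0.023, -0.007, 0.742, 0.011, 0.3]]
```

Call:
carry_out --pt "-0.07 -0.02 0.75 0 0.3" --pt "0 0 0.75 0 0.3" --pt "0 0 0.75 0 0.3" --pt "0 0 0.35 0 0.3" --pt "0 0 0.37 0 0.3" --pt "0 0 0 0 0.3" --pt "0 0 0 0 1" --pt "0 0 0 0 1" --pt "0 0 0 0 1" --pt "0 0 0 0 1"

```text
time_s: 4.2
eef_pos: [0.4337, -0.0233, 0.0497]
eef_rot: [2.438, 1.979, 0.002]
ft_force: [0.4, 0.8, 0.7]
grip_width: 0.0085
grasp_force: 58.4
```

Call:
carry_out --pt "0 0 -0.3 0 1" --pt "0 0 -0.7 0 1" --pt "0 0 -0.8 0 1" --pt "0 0 -0.6 0 1"

```text
time_s: 4.6
eef_pos: [0.4336, -0.0233, 0.1714]
eef_rot: [2.438, 1.978, 0.003]
ft_force: [0.3, -0.2, -0.0]
grip_width: 0.0088
grasp_force: 58.5
```

```bash
python3 -c "
from h import *
print(robot.state()['grip_width'],robot.state()['grasp_force'])
plan([.6155,.3025,.17],-12,1,step=.04)"
```

```text
0.008823350475727593 58.51100114872679
at [ 0.4336 -0.0233  0.1714] yaw -11.9 tilt [ 0.003 -0.    -1.   ] D [181.9 325.8  -1.4] dy -0.1 10 rows
[[0.713, 0.222, 0.004, 0.002, 1.0], [0.713, 0.222, 0.004, 0.002, 1.0], [0.713, 0.221, 0.004, 0.002, 1.0], [0.713, 0.221, 0.004, 0.002, 1.0], [0.713, 0.221, 0.004, 0.002, 1.0], [0.713, 0.221, 0.004, 0.002, 1.0], [0.713, 0.221, 0.004, 0.002, 1.0], [0.713, 0.221, 0.004, 0.002, 1.0], [0.713, 0.221, 0.004, 0.002, 1.0], [0.713, 0.22, 0.004, 0.002, 1.0]]
```

Call:
carry_out --pt "0.71 0.22 0 0 1" --pt "0.71 0.22 0 0 1" --pt "0.71 0.22 0 0 1" --pt "0.71 0.22 0 0 1" --pt "0.71 0.22 0 0 1" --pt "0.71 0.22 0 0 1" --pt "0.71 0.22 0 0 1" --pt "0.71 0.22 0 0 1" --pt "0.71 0.22 0 0 1" --pt "0.71 0.22 0 0 1" --pt "0 0 0 0 1" --pt "0 0 0 0 1"

```text
time_s: 5.8
eef_pos: [0.6133, 0.302, 0.1686]
eef_rot: [2.438, 1.981, -0.001]
ft_force: [-0.8, -0.1, -0.4]
grip_width: 0.0088
grasp_force: 58.5
```

```bash
python3 - <<'E'
from h import *
im,d,RT=look("wrist",["plunger_cup","plunger"],{"plunger_cup":.01,"plunger":.17})
cv2.imwrite("pics/w2.png",im[:,:,::-1])
look("side",["plunger_cup"],Z)
plan([.6155,.3025,.17],-12,1)
E
```

```text
wrist plunger_cup 0.76 [255.6, 157.9, 307.3, 208.9] rect@z [615.  305.5  45.8  46.5 -56.7] zq [0.002 0.004 0.01 ] med [0.615 0.304]
wrist plunger_cup 0.59 [269.2, 245.9, 293.2, 303.3] rect@z [594.4 211.6  21.4  63.1 -12.6] zq [0.163 0.179 0.19 ] med [0.613 0.305]
wrist plunger 0.58 [267.6, 247.4, 291.9, 301.1] rect@z [611.8 299.1   9.1  29.5 -11.2] zq [0.163 0.178 0.19 ] med [0.613 0.305]
side plunger_cup 0.58 [184.1, 297.4, 210.8, 328.5] rect@z [612.  306.2  46.1  55.3  17.6] zq [0.003 0.006 0.012] med [0.614 0.303]
side plunger_cup 0.55 [318.8, 190.3, 338.0, 205.2] rect@z [432.6 -59.7  30.2  48.5 -11.6] zq [0.033 0.04  0.042] med [ 0.431 -0.018]
at [0.6131 0.3004 0.1689] yaw -11.9 tilt [-0. -0. -1.] D [2.4 2.1 1.1] dy -0.1 1 rows
[[0.052, 0.038, -0.021, 0.011, 1.0]]
```

View pics/w2.png

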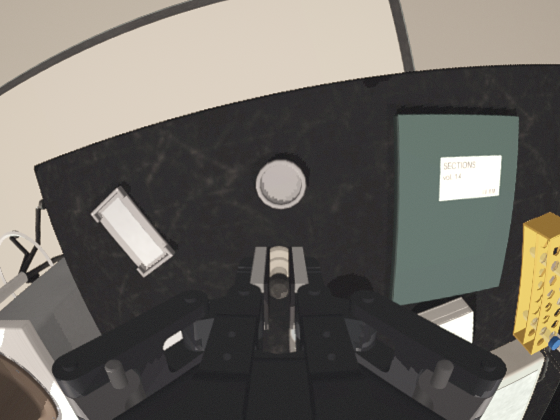

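The picture shows the plunger held upright between the fingers at (280,270) and the cup at (281,183).

Call:
carry_out --pt "0.066 0.023 0.6 0 1" --pt "0 0 0.8 0 1" --pt "0 0 0.8 0 1" --pt "0 0 0.5 0 1" --pt "0 0 0.25 0 1" --pt "0 0 0.1 0 1" --pt "0 0 0.06 0 1" --pt "0 0 0 0 1"

```text
time_s: 6.85
eef_pos: [0.6165, 0.3049, 0.0148]
eef_rot: [2.439, 1.979, 0.004]
ft_force: [-0.6, -0.0, 0.9]
grip_width: 0.0084
grasp_force: 58.5
```

Call:
carry_out --pt "0 0 0.03 0 1" --pt "0 0 0.03 0 1" --pt "0 0 0 0 1"

```text
time_s: 7.15
eef_pos: [0.617, 0.3052, 0.0135]
eef_rot: [2.438, 1.979, 0.005]
ft_force: [-3.0, -0.6, 6.9]
grip_width: 0.0087
grasp_force: 59.5
```

```bash
python3 -c "
from h import *
for i in range(3):
    s=robot.state();print(s['ft_force'].round(1),s['eef_pos'].round(4))
    R,p=tool();im,d=robot.capture('wrist')
o=robot.outline_of('wrist','plunger')[0];P=cloud('wrist',o['mask'],d,(R,p));print(P.min(0),P.mean(0),P.max(0))
for o in robot.outline_of('wrist','plunger_cup')[:1]: print(rect(o['mask'],'wrist',.01,(R,p)))
cv2.imwrite('pics/w3.png',im[:,:,::-1])
"
```

```text
[-3.  -0.6  6.9] [0.617  0.3052 0.0135]
[-1.7 -1.1  6. ] [0.6169 0.3052 0.0135]
[-1.2 -1.3  7.3] [0.617  0.3052 0.0135]
[0.61196563 0.28444264 0.00235042] [0.61701816 0.30769399 0.02325999] [0.62196908 0.31280656 0.0361314 ]
[616.2 315.7  30.8  47.4  84.9]
```

Call:
carry_out --pt "0 0 0 0 0.5" --pt "0 0 0 0 0.3" --pt "0 0 0 0 0.3" --pt "0 0 -0.3 0 0.3" --pt "0 0 -0.8 0 0.3" --pt "0 0 -0.8 0 0.3" --pt "0 0 -0.8 0 0.3" --pt "0 0 -0.3 0 0.3"

```text
time_s: 8.2
eef_pos: [0.6185, 0.3059, 0.1671]
eef_rot: [2.437, 1.978, 0.015]
ft_force: [1.2, -0.1, 0.3]
grip_width: 0.0295
grasp_force: 0.0
```

```bash
python3 -c "
from h import *
im,d,RT=look('wrist',['plunger_cup','plunger'],{'plunger_cup':.01,'plunger':.036})
P=cloud('wrist',d>0,d,RT);b=(np.hypot(P[:,0]-.615,P[:,1]-.304)<.03)
for a,c in((.007,.012),(.018,.027),(.027,.05)):
    Q=P[b&(P[:,2]>a)&(P[:,2]<c)];print(a,len(Q),Q.min(0).round(4),Q.max(0).round(4))
cv2.imwrite('pics/w3.png',im[100:300,180:380,::-1])
plan([.434,-.024,.16],-12,0)
"
```

```text
wrist plunger_cup 0.74 [248.1, 166.9, 297.9, 215.1] rect@z [614.5 304.8  44.4  45.9 -56.9] zq [0.002 0.004 0.01 ] med [0.614 0.305]
wrist plunger 0.57 [267.0, 181.7, 284.6, 203.3] rect@z [617.2 310.   14.8  17.9 -12. ] zq [0.008 0.018 0.035] med [0.617 0.307]
0.007 662 [0.5912 0.2816 0.007 ] [0.6384 0.3281 0.012 ]
0.018 24 [0.6108 0.3031 0.018 ] [0.6228 0.3117 0.0206]
0.027 116 [0.611  0.3    0.0275] [0.6212 0.3095 0.0366]
at [0.616  0.3048 0.1618] yaw -11.9 tilt [ 0.003  0.001 -1.   ] D [-182.  -328.8   -1.8] dy -0.1 9 rows
[[-0.798, -0.245, 0.002, 0.003, 0.0], [-0.798, -0.245, 0.002, 0.003, 0.0], [-0.798, -0.245, 0.002, 0.003, 0.0], [-0.799, -0.245, 0.002, 0.003, 0.0], [-0.799, -0.245, 0.002, 0.003, 0.0], [-0.799, -0.244, 0.002, 0.003, 0.0], [-0.799, -0.244, 0.002, 0.003, 0.0], [-0.799, -0.244, 0.002, 0.003, 0.0], [-0.799, -0.244, 0.002, 0.003, 0.0]]
```

View pics/w3.png

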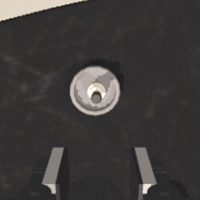

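The plunger stands upright in the middle of the cup (crop (96,95)), within about 2 mm of its centre. Next is the cassette.

Call:
carry_out --pt "-0.72 -0.22 0 0 0" --pt "-0.72 -0.22 0 0 0" --pt "-0.72 -0.22 0 0 0" --pt "-0.72 -0.22 0 0 0" --pt "-0.72 -0.22 0 0 0" --pt "-0.72 -0.22 0 0 0" --pt "-0.72 -0.22 0 0 0" --pt "-0.72 -0.22 0 0 0" --pt "-0.72 -0.22 0 0 0" --pt "-0.71 -0.22 0 0 0" --pt "0 0 0 0 0"

```text
time_s: 9.45
eef_pos: [0.4289, -0.0267, 0.1572]
eef_rot: [-2.44, -1.971, 0.01]
ft_force: [0.1, 0.3, -0.1]
grip_width: 0.0429
grasp_force: 0.0
```

```bash
python3 - <<'E'
from h import *
im,d,RT=look("wrist",["cassette","dispenser","timer"],{"cassette":.035,"dispenser":.033,"timer":.008})
P=cloud("wrist",d>0,d,RT);b=(np.hypot(P[:,0]-.434,P[:,1]+.022)<.05)
for a,c in((.0385,.046),(.029,.0365)):
    Q=P[b&(P[:,2]>a)&(P[:,2]<c)];r=cv2.minAreaRect((Q[:,:2]*1000).astype(np.float32));print(a,len(Q),r,Q[:,2].mean())
cv2.imwrite("pics/w4.png",cv2.resize(im[90:290,180:380,::-1],None,fx=3,fy=3))
plan([.4325,-.0242,.16],-12,.1)
E
```

```text
wrist cassette 0.63 [267.4, 169.0, 303.6, 215.7] rect@z [432.5 -24.5  28.4  40.5 -13.1] zq [0.034 0.039 0.04 ] med [ 0.433 -0.023]
wrist cassette 0.6 [237.1, 274.4, 283.1, 308.1] rect@z [ 390.3 -114.2   28.1   38.1   32. ] zq [0.002 0.008 0.009] med [ 0.385 -0.13 ]
wrist cassette 0.56 [379.6, 145.3, 412.1, 189.7] rect@z [532.5 -18.7  26.9  36.6 -20.3] zq [0.001 0.008 0.009] med [ 0.541 -0.025]
wrist dispenser 0.91 [269.3, 147.8, 304.7, 229.2] rect@z [435.8 -21.2  29.6  70.   -9. ] zq [0.025 0.03  0.032] med [ 0.44  -0.001]
0.0385 964 ((432.94342041015625, -22.89645767211914), (33.59450149536133, 23.626384735107422), 77.91661071777344) 0.03949700313287799
0.029 1395 ((435.32379150390625, -20.689224243164062), (65.62198638916016, 32.21767807006836), 79.23774719238281) 0.031446460133148474
at [ 0.4333 -0.0239  0.1592] yaw -11.9 tilt [-0.002  0.001 -1.   ] D [-0.8 -0.3  0.8] dy -0.1 1 rows
[[-0.009, -0.015, -0.015, 0.026, 0.1]]
```

View pics/w4.png

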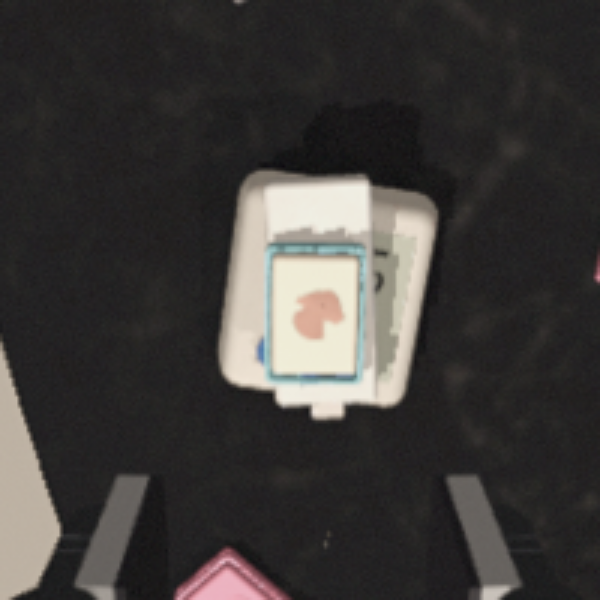

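The crop shows the cassette at (315,312), aligned with the fingers, on the dispenser, whose nose points to the lower side of the picture at (327,410). The plunger is gone from the pile.

Call:
carry_out --pt "0 0 0.7 0 0.15" --pt "0 0 0.7 0 0.15" --pt "0 0 0.5 0 0.15" --pt "0 0 0.3 0 0.15" --pt "0 0 0.17 0 0.15" --pt "0 0 0.1 0 0.15" --pt "0 0 0 0 0.15"

```text
time_s: 10.35
eef_pos: [0.4338, -0.0241, 0.0364]
eef_rot: [-2.438, -1.981, 0.001]
ft_force: [0.3, 0.5, -0.6]
grip_width: 0.0368
grasp_force: 0.0
```

```bash
python3 -c "
from h import *
for i in range(3):
    s=robot.state();print(s['ft_force'].round(1),s['grip_width'],s['eef_pos'].round(4)); robot.capture('wrist')
plan([.433,-.0238,.0358],-12,.15)
"
```

```text
[ 0.3  0.5 -0.6] 0.036814999175817764 [ 0.4338 -0.0241  0.0364]
[-0.2 -1.1 -0.6] 0.035914118239109685 [ 0.4343 -0.0243  0.037 ]
[-0.7  0.4  0.3] 0.036679177186452305 [ 0.4346 -0.0245  0.0374]
at [ 0.4347 -0.0246  0.0376] yaw -11.9 tilt [ 0.002 -0.    -1.   ] D [-1.7  0.8 -1.8] dy -0.1 1 rows
[[0.009, -0.036, 0.035, 0.027, 0.15]]
```

Call:
carry_out --pt "0 -0.01 0.02 0 0.15" --pt "0 0 0 0 0.4" --pt "0 0 0 0 0.5" --pt "0 0 0 0 0.6" --pt "0 0 0 0 1" --pt "0 0 0 0 1"

```text
time_s: 11.1
eef_pos: [0.4336, -0.0246, 0.0366]
eef_rot: [2.439, 1.979, 0.001]
ft_force: [-1.4, 0.3, 6.2]
grip_width: 0.021
grasp_force: 58.5
```

Call:
carry_out --pt "0 0 -0.1 0 1" --pt "0 0 -0.3 0 1" --pt "0 0 -0.6 0 1" --pt "0 0 -0.8 0 1" --pt "0 0 -0.6 0 1"

```text
time_s: 11.6
eef_pos: [0.4336, -0.0246, 0.1578]
eef_rot: [2.438, 1.979, 0.002]
ft_force: [0.7, 0.1, 0.9]
grip_width: 0.0211
grasp_force: 58.8
```

```bash
python3 -c "
from h import *
s=robot.state();print(s['grip_width'],s['ft_force'])
R,p=tool();im,d=robot.capture('wrist');cv2.imwrite('pics/w5.png',im[:,:,::-1])
plan([.4468,-.211,.16],9.4,1,step=.035)"
```

```text
0.02109402929727328 [0.69749084 0.09020971 0.9098429 ]
at [ 0.4373 -0.0251  0.1625] yaw -11.9 tilt [ 0.01  -0.002 -1.   ] D [   9.5 -185.9   -2.5] dy 21.3 6 rows
[[-0.6, 0.158, 0.01, -0.709, 1.0], [-0.608, 0.121, 0.01, -0.709, 1.0], [-0.615, 0.083, 0.01, -0.709, 1.0], [-0.619, 0.045, 0.01, -0.709, 1.0], [-0.62, 0.007, 0.01, -0.709, 1.0], [-0.62, -0.032, 0.01, -0.709, 1.0]]
```

View pics/w5.png

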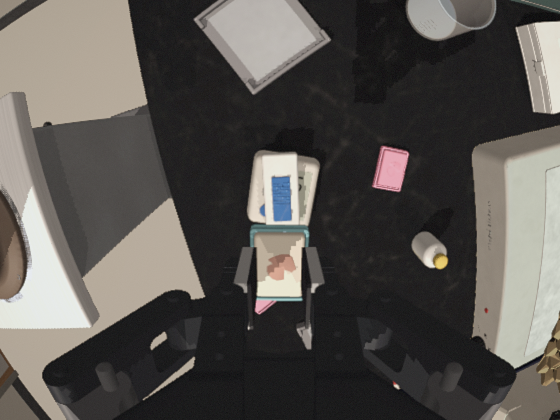

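The cassette is held level at (280,265). The dispenser with its blue pad stays at (281,188), undisturbed.

Call:
carry_out --pt "-0.6 0.158 0 -0.71 1" --pt "-0.61 0.12 0 -0.71 1" --pt "-0.615 0.083 0 -0.71 1" --pt "-0.62 0.045 0 -0.71 1" --pt "-0.62 0.007 0 -0.71 1" --pt "-0.62 -0.03 0 -0.71 1" --pt "0 0 0 0 1" --pt "0 0 0 0 1" --pt "0 0 0 0 1"

```text
time_s: 12.55
eef_pos: [0.4421, -0.2095, 0.1554]
eef_rot: [-2.031, -2.395, -0.0]
ft_force: [0.3, -0.3, 0.6]
grip_width: 0.0211
grasp_force: 58.8
```

```bash
cat > nest.py <<'E'
import sys
from h import *
nest,thing,z,f=sys.argv[1],sys.argv[2],float(sys.argv[3]),sys.argv[4]
ps=[tool()[1]]
im,d,RT=look("wrist",[nest],Z)
ps.append(tool()[1])
for o in robot.outline_of("wrist",thing)[:3]:
    print(thing,round(o["p"],2),o["rect"],rect(o["mask"],"wrist",z,RT),np.round(np.median(cloud("wrist",o["mask"],d,RT),0),4))
ps.append(tool()[1]);ps.append(robot.state()["eef_pos"]);print("tcp",np.round(ps,4),"yaw",yaw(RT[0]).round(2))
cv2.imwrite(f"pics/{f}.png",im[:,:,::-1])
E
python3 nest.py cassette_nest cassette .158 w6
```

```text
wrist cassette_nest 0.94 [258.7, 156.4, 311.0, 220.1] rect@z [ 446.5 -209.    45.2   59.8    8.5] zq [0.002 0.004 0.01 ] med [ 0.446 -0.21 ]
cassette 0.94 [208.2, 74.9, 253.7, 121.6] [ 408.1 -134.9   14.2   20.    32. ] [ 0.3846 -0.1342  0.0079]
cassette 0.66 [249.2, 221.8, 309.5, 298.8] [ 441.6 -207.    27.2   41.8    8. ] [ 0.4417 -0.2034  0.1579]
cassette 0.57 [396.2, 3.1, 432.7, 51.8] [483.7 -84.3  13.9  20.5 -20.5] [ 0.5409 -0.0295  0.0078]
tcp [[ 0.4421 -0.2095  0.1554]
 [ 0.4424 -0.2094  0.1555]
 [ 0.4425 -0.2094  0.1556]
 [ 0.4425 -0.2094  0.1556]] yaw 9.41
```

View pics/w6.png

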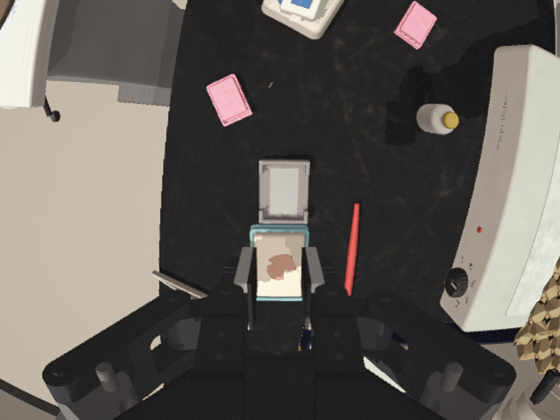

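The cassette hangs at (280,265), just beside its nest at (285,190). The nest is clear and parallel to the cassette.

Call:
carry_out --pt "-0.024 0.083 0.6 0 1" --pt "0 0 0.8 0 1" --pt "0 0 0.7 0 1" --pt "0 0 0.5 0 1" --pt "0 0 0.2 0 1" --pt "0 0 0.06 0 1" --pt "0 0 0 0 1" --pt "0 0 0 0 1"

```text
time_s: 13.5
eef_pos: [0.4484, -0.2117, 0.0143]
eef_rot: [2.029, 2.394, 0.001]
ft_force: [0.4, 0.1, 0.6]
grip_width: 0.0208
grasp_force: 58.8
```

```bash
python3 nest.py cassette_nest cassette .0115 w7; python3 -c "
import cv2;a=cv2.imread('pics/w7.png');cv2.imwrite('pics/w7c.png',cv2.resize(a[200:330,210:350],None,fx=4,fy=4))"
```

```text
wrist cassette_nest 0.76 [226.3, 195.4, 321.8, 305.9] rect@z [ 444.4 -192.6   31.2   45.2  -79. ] zq [0.003 0.004 0.01 ] med [ 0.443 -0.189]
cassette 0.77 [250.9, 221.3, 309.9, 300.0] [ 448.7 -212.    28.3   43.1    9.4] [ 0.4479 -0.2056  0.0168]
cassette 0.59 [131.4, 39.9, 213.5, 134.1] [ 386.8 -134.4   28.4   39.4   32.2] [ 0.3859 -0.1346  0.008 ]
cassette 0.55 [492.8, 0.4, 510.5, 12.8] [541.2 -54.1   5.7  14.7 -65.3] [ 0.5465 -0.0488  0.0024]
tcp [[ 0.4484 -0.2117  0.0143]
 [ 0.4483 -0.2117  0.0142]
 [ 0.4481 -0.2116  0.0141]
 [ 0.4481 -0.2116  0.0141]] yaw 9.43
```

View pics/w7c.png

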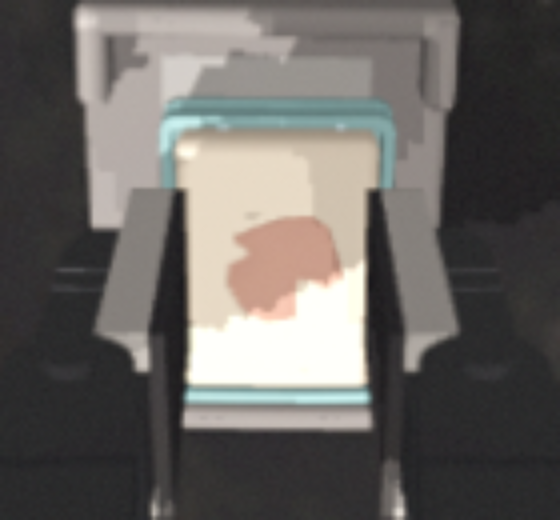

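```bash
python3 -c "
from h import *
RT=tool();R,p=RT
def t(u,v,z):
    return ((onplane('wrist',[[210+u/4,200+v/4]],z,RT)[0]-p)@R*1000).round(1)
print('nest front/rear/left/right',t(270,5,.01),t(270,430,.01),t(75,50,.01),t(460,50,.01))
print('cass front/rear/l/r',t(277,103,.0115),t(277,404,.0115),t(162,150,.0115),t(394,150,.0115))
"
```

```text
nest front/rear/left/right [32.1 -0.5  4. ] [-27.7  -0.6   4.1] [ 26.5 -23.8   4. ] [26.5 22.1  4.1]
cass front/rear/l/r [20.4  0.3  2.5] [-22.4   0.3   2.6] [ 14.3 -13.6   2.5] [14.3 14.4  2.6]
```

The crop shows the cassette (about (277,250)) roughly 1 mm right of the nest centre and 3 mm too far back, so I shift it before lowering.

Call:
carry_out --pt "0.056 -0.024 0 0 1" --pt "0 0 0.04 0 1" --pt "0 0 0.04 0 1" --pt "0 0 0.02 0 1" --pt "0 0 0 0 1"

```text
time_s: 14.15
eef_pos: [0.4454, -0.2084, 0.0095]
eef_rot: [-2.031, -2.395, 0.0]
ft_force: [-4.1, 2.2, 15.6]
grip_width: 0.0214
grasp_force: 61.0
```

Call:
carry_out --pt "0 0 0 0 0.35" --pt "0 0 0 0 0.2" --pt "0 0 0 0 0.2" --pt "0 0 -0.2 0 0.2" --pt "0 0 -0.6 0 0.2" --pt "0 0 -0.8 0 0" --pt "0 0 -0.8 0 0" --pt "0 0 -0.6 0 0" --pt "0 0 0 0 0" --pt "0 0 0 0 0"

```text
time_s: 15.15
eef_pos: [0.4458, -0.2087, 0.1588]
eef_rot: [2.03, 2.395, 0.001]
ft_force: [0.3, 0.8, 0.9]
grip_width: 0.0427
grasp_force: 0.0
```

```bash
python3 nest.py cassette_nest cassette .006 w8; python3 -c "
import cv2;a=cv2.imread('pics/w8.png');cv2.imwrite('pics/w8c.png',cv2.resize(a[140:240,230:340],None,fx=5,fy=5))
from h import *
plan([.436,-.0215,.15],-9.5,-.2,step=.04)"
```

```text
wrist cassette_nest 0.74 [254.7, 156.6, 305.9, 222.4] rect@z [ 446.4 -209.1   46.5   61.9    8.3] zq [0.002 0.004 0.01 ] med [ 0.448 -0.211]
wrist cassette_nest 0.53 [278.9, 0.0, 313.2, 22.6] rect@z [433.5 -43.7  21.7  34.  -79.2] zq [0.024 0.03  0.033] med [ 0.434 -0.048]
cassette 0.79 [262.8, 166.8, 293.2, 207.6] [ 445.3 -209.1   28.4   40.6    9.4] [ 0.445  -0.2071  0.0118]
cassette 0.67 [389.7, 2.9, 430.3, 53.0] [541.8 -28.7  30.1  46.4 -20.4] [ 0.5411 -0.0296  0.0076]
cassette 0.57 [203.3, 76.3, 245.7, 123.8] [ 384.7 -134.7   29.6   41.3   31. ] [ 0.3849 -0.1346  0.008 ]
tcp [[ 0.4458 -0.2087  0.1588]
 [ 0.4442 -0.2078  0.1566]
 [ 0.444  -0.2077  0.1562]
 [ 0.444  -0.2077  0.1562]] yaw 9.42
at [ 0.444  -0.2077  0.1562] yaw 9.4 tilt [-0.003  0.002 -1.   ] D [ -8.  186.2  -6.2] dy -18.9 5 rows
[[0.74, 0.09, 0.026, 0.757, -0.2], [0.744, 0.041, 0.026, 0.757, -0.2], [0.745, -0.008, 0.026, 0.757, -0.2], [0.743, -0.057, 0.026, 0.757, -0.2], [0.738, -0.106, 0.026, 0.757, -0.2]]
```

View pics/w8c.png

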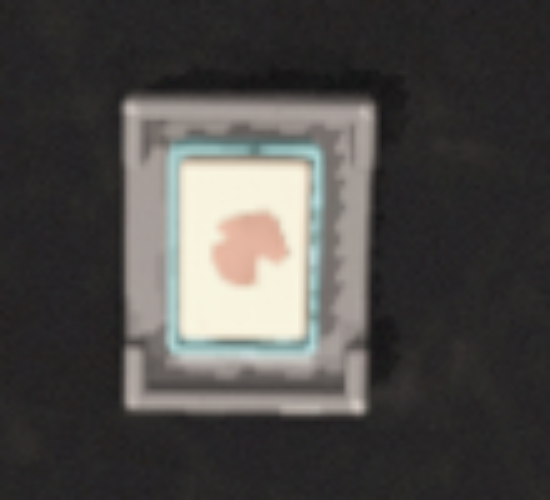

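The cassette lies flat and parallel, centred in its nest within about 1 mm. Next is the dispenser.

Call:
carry_out --pt "0.74 0.09 0 0.757 -0.1" --pt "0.744 0.04 0 0.757 -0.1" --pt "0.745 -0.008 0 0.757 -0.1" --pt "0.743 -0.057 0 0.757 -0.1" --pt "0.738 -0.106 0 0.757 -0.1" --pt "0 0 0 0 -0.1" --pt "0 0 0 0 -0.1" --pt "0 0 0 0 -0.1"

```text
time_s: 16.1
eef_pos: [0.4369, -0.0229, 0.157]
eef_rot: [-2.397, -2.029, 0.002]
ft_force: [-0.2, 0.5, 0.1]
grip_width: 0.0473
grasp_force: 0.0
```

```bash
python3 - <<'E'
from h import *
im,d,RT=look("wrist",["dispenser","timer"],{"dispenser":.032,"timer":.006})
P=cloud("wrist",d>0,d,RT);b=(np.hypot(P[:,0]-.436,P[:,1]+.02)<.05)
for a,c in((.026,.04),(.014,.0215)):
    Q=P[b&(P[:,2]>a)&(P[:,2]<c)];r=cv2.minAreaRect((Q[:,:2]*1000).astype(np.float32));print(a,len(Q),r,np.percentile(Q[:,2],[5,50,95]))
cv2.imwrite("pics/w9.png",im[:,:,::-1])
plan([.4358,-.0211,.06],-10,-.1)
E
```

```text
wrist dispenser 0.72 [260.4, 156.3, 295.7, 238.2] rect@z [436.1 -21.5  30.3  70.2  -9.1] zq [0.026 0.031 0.033] med [ 0.436 -0.019]
wrist timer 0.84 [243.9, 147.8, 319.7, 232.7] rect@z [459.6 -32.7  19.9  69.2 -11.3] zq [0.005 0.017 0.019] med [ 0.45  -0.021]
0.026 2552 ((435.812744140625, -20.48342514038086), (65.04891204833984, 30.067604064941406), 81.01368713378906) [0.02904914 0.03078169 0.03347503]
0.014 1754 ((437.802734375, -21.997608184814453), (69.9430923461914, 57.20417022705078), 69.12662506103516) [0.01527569 0.01733018 0.01898612]
at [ 0.4373 -0.0233  0.1575] yaw -9.6 tilt [-0.001 -0.    -1.   ] D [ -1.5   2.2 -97.5] dy -0.4 3 rows
[[0.013, -0.012, 0.65, 0.027, -0.1], [0.013, -0.012, 0.65, 0.027, -0.1], [0.013, -0.012, 0.65, 0.027, -0.1]]
```

Call:
carry_out --pt "0.035 -0.03 0.7 -0.1 -0.1" --pt "0 0 0.7 0 -0.1" --pt "0 0 0.7 0 -0.1" --pt "0 0 0.4 0 -0.1" --pt "0 0 0.1 0 0" --pt "0 0 0.07 0 0" --pt "0 0 0 0 0"

```text
time_s: 16.95
eef_pos: [0.4369, -0.0208, 0.0248]
eef_rot: [2.389, 2.039, 0.001]
ft_force: [0.2, -0.5, 0.0]
grip_width: 0.0428
grasp_force: 0.0
```

Call:
carry_out --pt "0 0 0.04 0 0" --pt "0 0 0 0 0.3" --pt "0 0 0 0 0.4" --pt "0 0 0 0 0.5" --pt "0 0 0 0 1" --pt "0 0 0 0 1"

```text
time_s: 17.55
eef_pos: [0.4371, -0.0205, 0.0235]
eef_rot: [2.388, 2.039, 0.002]
ft_force: [-1.3, 0.4, 5.3]
grip_width: 0.0281
grasp_force: 59.4
```

Call:
carry_out --pt "0 0 -0.06 0 1" --pt "0 0 -0.2 0 1" --pt "0 0 -0.6 0 1" --pt "0 0 -0.8 0 1" --pt "0 0 -0.8 0 1" --pt "0 0 -0.2 0 1" --pt "0 0 0 0 1" --pt "0 0 0 0 1"

```text
time_s: 18.35
eef_pos: [0.4351, -0.0202, 0.1546]
eef_rot: [-2.388, -2.04, 0.001]
ft_force: [-0.4, 0.5, -0.5]
grip_width: 0.0283
grasp_force: 59.4
```

```bash
python3 - <<'E'
from h import *
s=robot.state();print(s['grip_width'],s['ft_force'])
plan([.4445,.284,.16],24.7,1,step=.035)
RT=tool();im,d=robot.capture("side");P=cloud("side",d>0,d);b=(np.hypot(P[:,0]-.436,P[:,1]+.02)<.05)&(P[:,2]>.008)&(P[:,2]<.05)
Q=P[b];print("left on timer z",np.percentile(Q[:,2],[5,50,95,100]))
E
```

```text
0.028254205347419296 [-0.43931141  0.54939921 -0.46259269]
at [ 0.4351 -0.0202  0.1546] yaw -9.0 tilt [-0.001  0.    -1.   ] D [  9.4 304.2   5.4] dy 33.7 9 rows
[[0.671, -0.085, -0.012, -0.749, 1.0], [0.675, -0.041, -0.012, -0.749, 1.0], [0.676, 0.003, -0.012, -0.749, 1.0], [0.675, 0.047, -0.012, -0.749, 1.0], [0.67, 0.091, -0.012, -0.749, 1.0], [0.663, 0.135, -0.012, -0.749, 1.0], [0.653, 0.178, -0.012, -0.749, 1.0], [0.64, 0.22, -0.012, -0.749, 1.0], [0.624, 0.261, -0.012, -0.749, 1.0]]
left on timer z [0.01009325 0.01871778 0.02131806 0.02336859]
```

Call:
carry_out --pt "0.67 -0.085 0 -0.75 1" --pt "0.675 -0.04 0 -0.75 1" --pt "0.676 0.003 0 -0.75 1" --pt "0.675 0.047 0 -0.75 1" --pt "0.67 0.09 0 -0.75 1" --pt "0.663 0.135 0 -0.75 1" --pt "0.653 0.178 0 -0.75 1" --pt "0.64 0.22 0 -0.75 1" --pt "0.624 0.26 0 -0.75 1" --pt "0 0 0 0 1" --pt "0 0 0 0 1" --pt "0 0 0 0 1"

```text
time_s: 19.6
eef_pos: [0.4441, 0.2825, 0.1535]
eef_rot: [-1.694, -2.644, 0.006]
ft_force: [-0.0, 0.5, -0.2]
grip_width: 0.028
grasp_force: 59.3
```

```bash
python3 nest.py dispenser_nest dispenser .152 w10
```

```text
wrist dispenser_nest 0.95 [254.8, 138.4, 309.0, 197.8] rect@z [436.8 302.9  48.6  59.6  23.7] zq [0.002 0.004 0.009] med [0.437 0.302]
tcp [[0.4441 0.2825 0.1535]
 [0.4448 0.2825 0.1544]
 [0.445  0.2826 0.1547]
 [0.445  0.2826 0.1547]] yaw 24.71
```

View pics/w10.png

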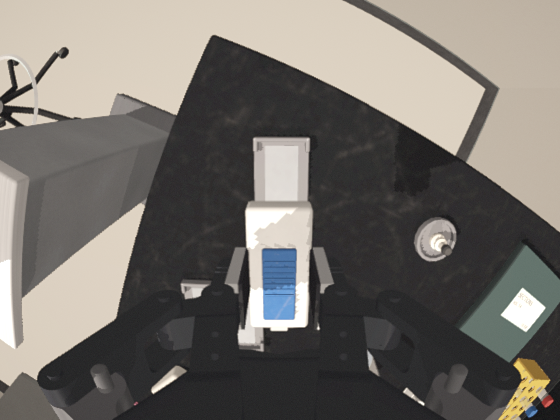

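The picture shows the dispenser held level at (279,265) with its blue pad up. The far end of its nest shows at (282,138), well aligned.

Call:
carry_out --pt "0.02 0 0.6 0 1" --pt "0 0 0.8 0 1" --pt "0 0 0.7 0 1" --pt "0 0 0.4 0 1" --pt "0 0 0 0 1" --pt "0 0 0 0 1" --pt "0 0 0 0 1"

```text
time_s: 20.45
eef_pos: [0.4465, 0.2852, 0.032]
eef_rot: [1.694, 2.644, 0.005]
ft_force: [0.8, -0.0, -0.0]
grip_width: 0.0281
grasp_force: 59.4
```

```bash
python3 nest.py dispenser_nest dispenser .032 w11;  python3 -c "
import cv2;a=cv2.imread('pics/w11.png');cv2.imwrite('pics/w11c.png',cv2.resize(a[150:350,200:360],None,fx=3,fy=3))"
```

```text
wrist dispenser_nest 0.65 [227.5, 162.3, 323.9, 312.0] rect@z [435.  307.2  49.1  49.4 -65.4] zq [0.002 0.004 0.01 ] med [0.428 0.316]
dispenser 0.62 [245.1, 201.9, 313.3, 333.6] [448.2 282.1  31.2  73.7  24.6] [0.4447 0.2918 0.0391]
tcp [[0.4465 0.2852 0.032 ]
 [0.4465 0.2854 0.0321]
 [0.4463 0.2854 0.032 ]
 [0.4463 0.2854 0.032 ]] yaw 24.71
```

View pics/w11c.png

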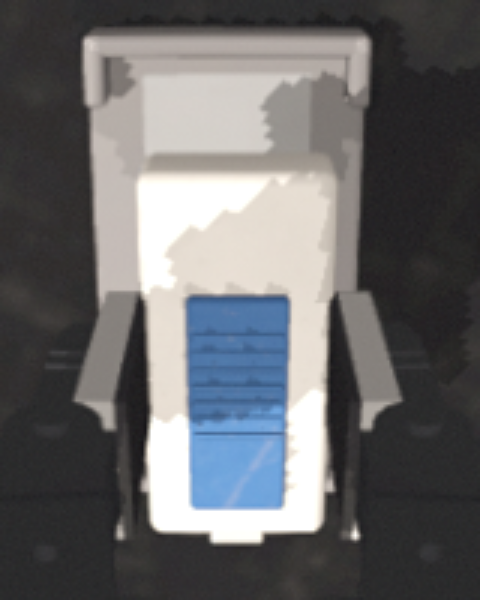

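```bash
python3 -c "
from h import *
RT=tool();R,p=RT
def t(u,v,z):
    return ((onplane('wrist',[[200+u/3,150+v/3]],z,RT)[0]-p)@R*1000).round(1)
print('nest f/l/r',t(228,29,.01),t(82,60,.01),t(372,60,.01), t(98,290,.006),t(358,290,.006))
for z in(.036,.039):print('disp f/r/nose/l/r',t(237,155,z),t(237,532,z),t(237,543,z-.003),t(138,200,z),t(335,200,z))
"
```

```text
nest f/l/r [48.8 -1.  22. ] [ 43.6 -26.2  21.9] [43.6 23.7 22. ] [ -1.3 -25.9  25.9] [-1.4 23.5 26. ]
disp f/r/nose/l/r [34.2  0.5 -4. ] [-35.2   0.5  -4. ] [-40.2   0.5  -1. ] [ 27.2 -14.4  -4.1] [27.1 15.2 -4. ]
disp f/r/nose/l/r [35.1  0.5 -7. ] [-32.8   0.5  -7. ] [-37.8   0.5  -4. ] [ 28.2 -14.1  -7.1] [28.2 14.9 -7. ]
```

The crop shows the dispenser centre at (237,345) and the nest's far wall at (228,29). A shift of about 3 mm forward and 1.7 mm left centres it.

Call:
carry_out --pt "0.055 -0.033 0 0 1" --pt "0 0 0.2 0 1" --pt "0 0 0.16 0 1" --pt "0 0 0.05 0 1" --pt "0 0 0.03 0 1" --pt "0 0 0 0 1"

```text
time_s: 21.2
eef_pos: [0.4413, 0.2862, 0.0095]
eef_rot: [-1.693, -2.644, 0.005]
ft_force: [-6.5, -2.7, 15.4]
grip_width: 0.0278
grasp_force: 61.2
```

Call:
carry_out --pt "0 0 -0.01 0 0.2" --pt "0 0 0 0 0" --pt "0 0 0 0 0" --pt "0 0 -0.2 0 0" --pt "0 0 -0.6 0 0" --pt "0 0 -0.8 0 0" --pt "0 0 -0.8 0 0" --pt "0 0 -0.6 0 -0.5" --pt "0 0 0 0 -1" --pt "0 0 0 0 -1" --pt "0 0 0 0 -1"

```text
time_s: 22.3
eef_pos: [0.4411, 0.2859, 0.1575]
eef_rot: [-1.693, -2.645, 0.004]
ft_force: [-0.7, -0.6, -1.6]
grip_width: 0.0853
grasp_force: 0.0
```

```bash
python3 nest.py dispenser_nest dispenser .016 w12;  python3 -c "
import cv2;a=cv2.imread('pics/w12.png');cv2.imwrite('pics/w12c.png',cv2.resize(a[120:260,210:350],None,fx=4,fy=4))
from h import *
plan([.4365,-.022,.16],-11.5,-1,step=.035)
"
```

```text
wrist dispenser_nest 0.88 [255.2, 142.1, 310.2, 239.7] rect@z [444.  286.3  49.7  95.   24.2] zq [0.002 0.004 0.01 ] med [0.446 0.293]
dispenser 0.75 [264.2, 154.6, 298.0, 232.0] [442.2 285.1  29.8  70.6  25.5] [0.4411 0.2882 0.0167]
tcp [[0.4411 0.2859 0.1575]
 [0.4409 0.2858 0.1569]
 [0.441  0.2859 0.157 ]
 [0.441  0.2859 0.157 ]] yaw 24.74
at [0.441  0.2859 0.157 ] yaw 24.7 tilt [-0.003 -0.002 -1.   ] D [  -4.5 -307.9    3. ] dy -36.2 9 rows
[[-0.617, -0.295, -0.005, 0.805, -1.0], [-0.636, -0.251, -0.005, 0.805, -1.0], [-0.652, -0.206, -0.005, 0.805, -1.0], [-0.665, -0.16, -0.005, 0.805, -1.0], [-0.675, -0.113, -0.005, 0.805, -1.0], [-0.681, -0.065, -0.005, 0.805, -1.0], [-0.684, -0.017, -0.005, 0.805, -1.0], [-0.684, 0.031, -0.005, 0.805, -1.0], [-0.68, 0.079, -0.005, 0.805, -1.0]]
```

View pics/w12c.png

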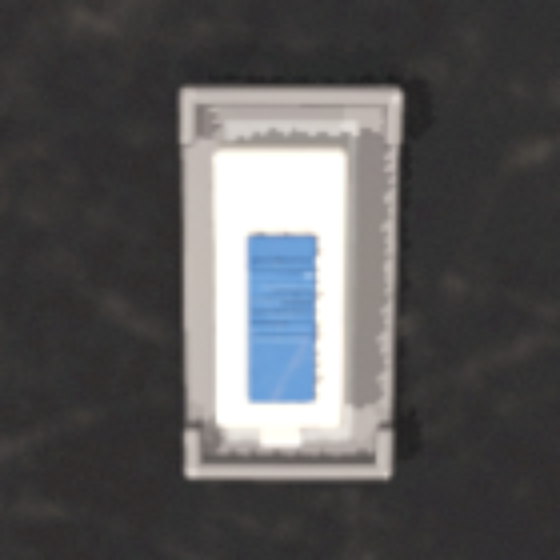

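The dispenser lies flat and aligned, but about 2 mm left of the nest's middle (280 against 290 in the crop). I go back down 2 mm to the right and nudge it central by closing.

Call:
carry_out --pt "0 0.042 0.7 0 0" --pt "0 0 0.8 0 0" --pt "0 0 0.8 0 0" --pt "0 0 0.4 0 0" --pt "0 0 0.18 0 0" --pt "0 0 0 0 0.1" --pt "0 0 0 0 0.2" --pt "0 0 0 0 0.3" --pt "0 0 0 0 0.4" --pt "0 0 0 0 0.4"

```text
time_s: 23.45
eef_pos: [0.4466, 0.2888, 0.0176]
eef_rot: [1.692, 2.644, 0.008]
ft_force: [-0.7, 0.1, 6.3]
grip_width: 0.0255
grasp_force: 2.7
```

```bash
python3 nest.py dispenser_nest dispenser .016 w13;  python3 -c "
import cv2;a=cv2.imread('pics/w13.png');cv2.imwrite('pics/w13c.png',cv2.resize(a[170:350,200:360],None,fx=3,fy=3))
from h import *
s=robot.state();print(s['ft_force'],s['grip_width'],s['grasp_force'])"
```

```text
wrist dispenser_nest 0.7 [221.3, 173.9, 322.6, 331.6] rect@z [434.  309.1  45.2  49.5 -65.4] zq [0.003 0.004 0.01 ] med [0.426 0.314]
dispenser 0.57 [251.1, 195.5, 317.2, 328.5] [449.8 288.3  31.7  74.3  24.1] [0.4459 0.2968 0.0221]
tcp [[0.4466 0.2888 0.0176]
 [0.4465 0.2887 0.0176]
 [0.4464 0.2887 0.0176]
 [0.4464 0.2887 0.0176]] yaw 24.75
[-0.40183799 -0.40516926  5.626765  ] 0.02555600008663458 2.7208558784332126
```

View pics/w13c.png

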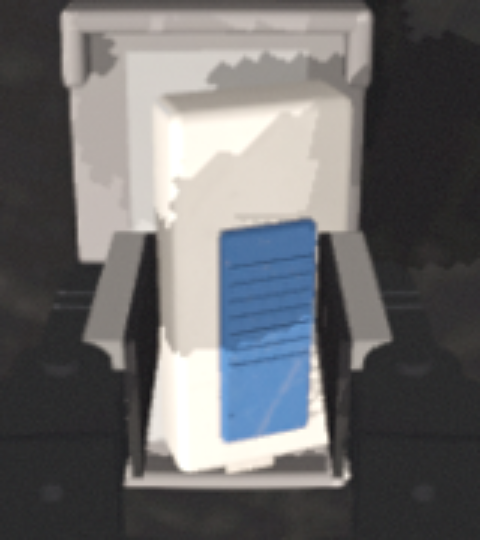

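The crop shows the dispenser canted between the fingers: the tool stood about 6 mm right rather than 2, so the left finger caught its edge. I open slowly, back off and look again.

Call:
carry_out --pt "0 0 0 0 0.2" --pt "0 0 0 0 0" --pt "0 0 0 0 -0.2" --pt "0 0 -0.1 0 -0.2" --pt "0 0 -0.5 0 -0.2" --pt "0 0 -0.8 0 -0.2" --pt "0 0 -0.8 0 -0.2" --pt "0 0 -0.6 0 -0.2" --pt "0 0 0 0 -0.2" --pt "0 0 0 0 -0.2" --pt "0 0 0 0 -0.2"

```text
time_s: 24.7
eef_pos: [0.4429, 0.2867, 0.1533]
eef_rot: [-1.693, -2.645, 0.004]
ft_force: [-0.4, -0.4, -0.7]
grip_width: 0.0511
grasp_force: 0.0
```

```bash
python3 nest.py dispenser_nest dispenser .016 w14;  python3 -c "
import cv2;a=cv2.imread('pics/w14.png');cv2.imwrite('pics/w14c.png',cv2.resize(a[120:260,210:350],None,fx=4,fy=4))"
```

```text
dispenser 0.75 [265.2, 156.7, 300.2, 235.1] [446.6 287.1  30.8  71.2  25.7] [0.4456 0.2899 0.0167]
tcp [[0.4429 0.2867 0.1533]
 [0.4427 0.2866 0.1528]
 [0.4429 0.2867 0.1529]
 [0.4429 0.2867 0.1529]] yaw 24.74
```

View pics/w14c.png

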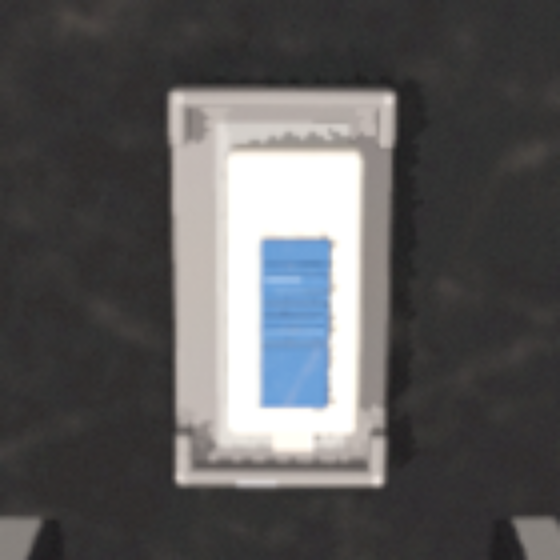

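The dispenser lies flat again, now about 2.4 mm right of centre (294 against 282). I have used up my pictures (one over the limit, in fact), so from here I work on numbers only. The measured pose is trustworthy; the commanded one drifts. I go down in two stages and correct low down.

Call:
carry_out --pt "0 0 0.7 0.08 -0.2" --pt "0 0 0.8 0 -0.2" --pt "0 0 0.7 0 -0.2" --pt "0 0 0.3 0 -0.2" --pt "0 0 0 0 -0.2" --pt "0 0 0 0 -0.2" --pt "0 0 0 0 -0.2"

```text
time_s: 25.55
eef_pos: [0.4459, 0.2884, 0.0316]
eef_rot: [1.702, 2.638, 0.005]
ft_force: [0.0, 0.3, 0.5]
grip_width: 0.0513
grasp_force: 0.0
```

```bash
python3 -c "
from h import *
plan([.444,.2863,.013],24.3,-.2,step=.008)
im,d=robot.capture('wrist');
plan([.444,.2863,.013],24.3,-.2,step=.008)
"
```

```text
at [0.4459 0.2884 0.0316] yaw 24.3 tilt [ 0.003  0.002 -1.   ] D [ -1.9  -2.1 -18.6] dy -0.0 3 rows
[[-0.007, -0.018, 0.124, 0.003, -0.2], [-0.007, -0.018, 0.124, 0.003, -0.2], [-0.007, -0.018, 0.124, 0.003, -0.2]]
at [0.4459 0.2884 0.0317] yaw 24.3 tilt [ 0.004  0.002 -1.   ] D [ -1.9  -2.1 -18.7] dy -0.0 3 rows
[[-0.007, -0.018, 0.125, 0.003, -0.2], [-0.007, -0.018, 0.125, 0.003, -0.2], [-0.007, -0.018, 0.125, 0.003, -0.2]]
```

Call:
carry_out --pt "-0.007 -0.02 0.125 0 -0.2" --pt "-0.007 -0.02 0.125 0 -0.2" --pt "-0.007 -0.015 0.125 0 -0.2" --pt "0 0 0 0 -0.2" --pt "0 0 0 0 -0.2" --pt "0 0 0 0 -0.2"

```text
time_s: 26.2
eef_pos: [0.4422, 0.2854, 0.011]
eef_rot: [1.703, 2.64, 0.0]
ft_force: [0.0, 0.5, -0.4]
grip_width: 0.0511
grasp_force: 0.0
```

Call:
carry_out --pt "0 0.035 -0.02 0 -0.2" --pt "0 0 0 0 -0.2" --pt "0 0 0 0 -0.2"

```text
time_s: 26.5
eef_pos: [0.444, 0.2862, 0.0123]
eef_rot: [1.703, 2.64, 0.001]
ft_force: [0.1, 1.1, 0.5]
grip_width: 0.0513
grasp_force: 0.0
```

Call:
carry_out --pt "0 0 0 0 0" --pt "0 0 0 0 0.2" --pt "0 0 0 0 0.3" --pt "0 0 0 0 0.36" --pt "0 0 0 0 0.36"

```text
time_s: 27.0
eef_pos: [0.444, 0.2862, 0.0124]
eef_rot: [1.703, 2.64, 0.001]
ft_force: [-0.5, 0.5, 4.4]
grip_width: 0.0281
grasp_force: 41.9
```

Call:
carry_out --pt "0 0 0 0 0.2" --pt "0 0 0 0 0" --pt "0 0 0 0 0" --pt "0 0 -0.2 0 0" --pt "0 0 -0.6 0 0" --pt "0 0 -0.8 0 -0.5" --pt "0 0 -0.8 0 -1" --pt "0 0 -0.6 0 -1" --pt "0 0 0 0 -1" --pt "0 0 0 0 -1" --pt "0 0 0 0 -1"

```text
time_s: 28.1
eef_pos: [0.4425, 0.2854, 0.1608]
eef_rot: [-1.702, -2.639, 0.004]
ft_force: [-0.4, -0.3, 0.5]
grip_width: 0.0851
grasp_force: 0.0
```

```bash
python3 nest.py dispenser_nest dispenser .016 w15; python3 -c "
from h import *
plan([.434,-.023,.16],-11.5,-1,step=.035)
look('top',['timer_nest','timer','dispenser','dispenser_nest'],{**Z,'dispenser':.016})
"
```

```text
wrist dispenser_nest 0.8 [255.0, 139.6, 308.4, 235.6] rect@z [444.1 286.4  49.4  95.7  24.1] zq [0.002 0.004 0.01 ] med [0.442 0.29 ]
dispenser 0.96 [265.3, 154.5, 297.4, 228.5] [443.9 286.4  29.6  68.1  24.8] [0.4428 0.289  0.0168]
tcp [[0.4425 0.2854 0.1608]
 [0.4423 0.2853 0.1602]
 [0.4424 0.2854 0.1603]
 [0.4424 0.2854 0.1603]] yaw 24.34
at [0.4424 0.2854 0.1603] yaw 24.3 tilt [-0.003 -0.002 -1.   ] D [-8.400e+00 -3.084e+02 -3.000e-01] dy -35.8 9 rows
[[-0.617, -0.3, 0.002, 0.796, -1.0], [-0.636, -0.256, 0.002, 0.796, -1.0], [-0.652, -0.211, 0.002, 0.796, -1.0], [-0.665, -0.165, 0.002, 0.796, -1.0], [-0.675, -0.119, 0.002, 0.796, -1.0], [-0.682, -0.072, 0.002, 0.796, -1.0], [-0.685, -0.024, 0.002, 0.796, -1.0], [-0.685, 0.024, 0.002, 0.796, -1.0], [-0.682, 0.071, 0.002, 0.796, -1.0]]
top timer_nest 0.97 [223.5, 206.5, 279.7, 261.3] rect@z [449.7 123.7  86.4  92.6  24.7] zq [0.001 0.005 0.01 ] med [0.448 0.124]
top timer_nest 0.75 [148.3, 138.4, 173.4, 163.7] rect@z [614.5 302.4  44.8  47.  -44.8] zq [0.001 0.006 0.012] med [0.613 0.303]
top timer 0.72 [303.9, 221.4, 346.8, 254.9] rect@z [437.2 -26.7  63.5  68.4 -20.8] zq [0.003 0.017 0.021] med [ 0.436 -0.025]
top dispenser_nest 0.97 [154.4, 215.1, 196.6, 254.9] rect@z [447.8 276.1  49.8  79.4  25.2] zq [0.001 0.005 0.012] med [0.453 0.261]
```

The dispenser is now centred within 0.3 mm. Next is the timer, whose yaw seems to be about -21°.

Call:
carry_out --pt "-0.617 -0.3 0 1 -1" --pt "-0.636 -0.256 0 1 -1" --pt "-0.66 -0.2 0 1 -1" --pt "-0.675 -0.14 0 1 -1" --pt "-0.685 -0.08 0 1 -1" --pt "-0.69 -0.02 0 1 -1" --pt "-0.69 0.04 0 1 -1" --pt "-0.68 0.1 0 1 -1" --pt "-0.67 0.16 0 1 -1" --pt "0 0 0 0 -1" --pt "0 0 0 0 -1" --pt "0 0 0 0 -1"

```text
time_s: 29.7
eef_pos: [0.4313, -0.0229, 0.1619]
eef_rot: [-2.582, -1.788, -0.0]
ft_force: [-0.6, 0.9, -0.3]
grip_width: 0.0852
grasp_force: 0.0
```

```bash
cat > tm.py <<'E'
from h import *
im,d,RT=look("wrist",["timer"],{"timer":.008})
P=cloud("wrist",d>0,d,RT);b=(np.hypot(P[:,0]-.436,P[:,1]+.022)<.065)
for a,c in((.005,.03),(.013,.03)):
    Q=P[b&(P[:,2]>a)&(P[:,2]<c)];r=cv2.minAreaRect((Q[:,:2]*1000).astype(np.float32));print(a,len(Q),r,np.percentile(Q[:,2],[5,50,95]))
plan([.436,-.023,.03],-21,-1)
E
python3 tm.py
```

```text
wrist timer 0.8 [253.0, 150.2, 321.1, 226.8] rect@z [436.5 -24.3  61.3  67.2 -20.6] zq [0.007 0.017 0.019] med [ 0.438 -0.021]
0.005 4252 ((437.16534423828125, -24.08977508544922), (63.34722900390625, 60.246917724609375), 69.3555679321289) [0.01212157 0.01744818 0.01917268]
0.013 4004 ((436.8936462402344, -24.667171478271484), (61.738094329833984, 57.63887023925781), 69.76802062988281) [0.01535584 0.01751773 0.01919065]
at [ 0.4313 -0.0226  0.1619] yaw -20.5 tilt [-0.  0. -1.] D [   4.7   -0.4 -131.9] dy -0.5 3 rows
[[0.008, 0.031, 0.88, 0.03, -1.0], [0.008, 0.031, 0.88, 0.03, -1.0], [0.008, 0.031, 0.88, 0.03, -1.0]]
```

Call:
carry_out --pt "0 0.07 0.7 0 -1" --pt "0 0 0.8 0 -1" --pt "0 0 0.7 0 -1" --pt "0 0 0.4 0 -1" --pt "0 0 0.2 0 -1" --pt "0 0 0 0 -1" --pt "0 0 0 0 -1" --pt "0 0 0 0 -1"

```text
time_s: 30.6
eef_pos: [0.4362, -0.0248, 0.0233]
eef_rot: [2.582, 1.787, 0.004]
ft_force: [-0.3, -0.3, 0.6]
grip_width: 0.0852
grasp_force: 0.0
```

```bash
python3 -c "
from h import *
plan([.4368,-.0243,-.003],-20.6,-1,step=.01)"
```

```text
at [ 0.4362 -0.0248  0.0233] yaw -20.6 tilt [ 0.003 -0.    -1.   ] D [  0.6   0.5 -26.3] dy 0.0 3 rows
[[0.005, 0.002, 0.176, -0.002, -1.0], [0.005, 0.002, 0.176, -0.002, -1.0], [0.005, 0.002, 0.176, -0.002, -1.0]]
```

Call:
carry_out --pt "0.01 0 0.15 0 -1" --pt "0 0 0.15 0 -1" --pt "0 0 0.12 0 -1" --pt "0 0 0 0 -1" --pt "0 0 0 0 -1"

```text
time_s: 31.1
eef_pos: [0.4344, -0.0244, 0.0006]
eef_rot: [-2.583, -1.787, 0.001]
ft_force: [0.1, 0.2, -0.1]
grip_width: 0.0854
grasp_force: 0.0
```

Call:
carry_out --pt "0 0.035 0.06 0 -0.8" --pt "0 0 0 0 -0.7" --pt "0 0 0 0 -0.6" --pt "0 0 0 0 -0.55"

```text
time_s: 31.5
eef_pos: [0.4365, -0.025, -0.0019]
eef_rot: [2.584, 1.787, 0.0]
ft_force: [-0.1, 0.3, 0.6]
grip_width: 0.0663
grasp_force: 0.0
```

Call:
carry_out --pt "0 0 0 0 -0.5" --pt "0 0 0 0 -0.4" --pt "0 0 0 0 0.2" --pt "0 0 0 0 1" --pt "0 0 0 0 1"

```text
time_s: 32.0
eef_pos: [0.437, -0.0251, -0.001]
eef_rot: [2.583, 1.787, 0.0]
ft_force: [-2.8, 0.1, 9.4]
grip_width: 0.0572
grasp_force: 61.8
```

Call:
carry_out --pt "0 0 -0.06 0 1" --pt "0 0 -0.15 0 1" --pt "0 0 -0.4 0 1" --pt "0 0 -0.7 0 1" --pt "0 0 -0.7 0 1" --pt "0 0 -0.2 0 1" --pt "0 0 0 0 1" --pt "0 0 0 0 1"

```text
time_s: 32.8
eef_pos: [0.4353, -0.0248, 0.1076]
eef_rot: [-2.583, -1.786, 0.002]
ft_force: [-1.0, -0.4, -1.0]
grip_width: 0.0574
grasp_force: 63.2
```

```bash
python3 -c "
from h import *
s=robot.state();print(s['grip_width'],s['ft_force'])
plan([.4468,.125,.11],24.6,1,step=.04)
im,d=robot.capture('side');P=cloud('side',d>0,d);b=np.hypot(P[:,0]-.437,P[:,1]+.024)<.06
z=P[b,2];print('z hist',np.histogram(z,[-.01,.005,.03,.06,.08,.1,.12,.14,.2]))
"
```

```text
0.05737540866020408 [-0.97159052 -0.38073568 -0.96080097]
at [ 0.4353 -0.0248  0.1076] yaw -20.7 tilt [-0.002  0.    -1.   ] D [ 11.5 149.8   2.4] dy 45.3 10 rows
[[0.288, -0.084, -0.005, -0.905, 1.0], [0.294, -0.061, -0.005, -0.905, 1.0], [0.298, -0.038, -0.005, -0.905, 1.0], [0.3, -0.014, -0.005, -0.905, 1.0], [0.3, 0.01, -0.005, -0.905, 1.0], [0.299, 0.033, -0.005, -0.905, 1.0], [0.295, 0.057, -0.005, -0.905, 1.0], [0.29, 0.08, -0.005, -0.905, 1.0], [0.282, 0.102, -0.005, -0.905, 1.0], [0.274, 0.124, -0.005, -0.905, 1.0]]
z hist (array([1542,    0,    0,    0,    0,  159,  670,  928]), array([-0.01 ,  0.005,  0.03 ,  0.06 ,  0.08 ,  0.1  ,  0.12 ,  0.14 ,
        0.2  ]))
```

```bash
python3 -c "
from h import *
look('wrist',['timer_nest'],Z);look('side',['timer_nest'],Z)"
```

```text
wrist timer_nest 0.84 [149.5, 0.0, 310.9, 99.0] rect@z [449.7 124.5  86.1  93.3  24.3] zq [0.002 0.004 0.009] med [0.443 0.112]
side timer_nest 0.74 [281.6, 232.0, 337.1, 279.0] rect@z [448.1 126.8  89.  102.9  24.8] zq [0.003 0.006 0.011] med [0.448 0.126]
```

Call:
carry_out --pt "0.288 -0.084 0 -0.905 1" --pt "0.294 -0.06 0 -0.905 1" --pt "0.298 -0.038 0 -0.905 1" --pt "0.3 -0.014 0 -0.905 1" --pt "0.3 0.01 0 -0.905 1" --pt "0.299 0.033 0 -0.905 1" --pt "0.295 0.057 0 -0.905 1" --pt "0.29 0.08 0 -0.905 1" --pt "0.282 0.1 0 -0.905 1" --pt "0.274 0.124 0 -0.905 1" --pt "0 0 0 0 1" --pt "0 0 0 0 1"

```text
time_s: 34.25
eef_pos: [0.4473, 0.1246, 0.1078]
eef_rot: [-1.697, -2.642, 0.002]
ft_force: [0.3, -0.1, -1.6]
grip_width: 0.057
grasp_force: 63.2
```

```bash
python3 nest.py timer_nest timer .113 w16; python3 -c "
from h import *
RT=tool();im,d=robot.capture('wrist');P=cloud('wrist',d>0,d,RT);R,p=RT
Q=(P-p)@R;b=(abs(Q[:,0])<.06)&(abs(Q[:,1])<.045)&(Q[:,2]<.01)&(Q[:,2]>-.025);Q=Q[b]*1000;print(len(Q),Q.min(0),Q.max(0),np.percentile(Q[:,2],[5,50,95]))"
```

```text
wrist timer_nest 0.85 [223.2, 145.5, 337.2, 200.3] rect@z [437.8 149.2  43.3  85.1 -65.4] zq [0.002 0.004 0.009] med [0.438 0.148]
wrist timer_nest 0.37 [522.7, 98.5, 552.5, 118.1] rect@z [623.  307.9  15.6  41.6 -58.4] zq [0.007 0.018 0.035] med [0.613 0.301]
timer 0.56 [212.0, 196.2, 347.3, 337.6] [448.7 121.9  61.7  75.9  24.6] [0.4443 0.1335 0.1261]
timer 0.44 [409.6, 254.7, 501.2, 331.9] [551.6 150.8  31.   81.1  85.1] [0.6004 0.1314 0.041 ]
tcp [[0.4473 0.1246 0.1078]
 [0.4474 0.1242 0.108 ]
 [0.4475 0.1241 0.1082]
 [0.4475 0.1241 0.1082]] yaw 24.57
18037 [-32.63184447 -42.08848858 -24.98845752] [33.88446845 42.61498696  1.45074707] [-20.31512733 -18.30340654  -7.62668672]
```

Call:
carry_out --pt "0 0 0.6 0 1" --pt "0 0 0.6 0 1" --pt "0 0 0.4 0 1" --pt "0 0 0 0 1" --pt "0 0 0 0 1" --pt "0 0 0 0 1"

```text
time_s: 35.05
eef_pos: [0.4493, 0.1248, 0.0298]
eef_rot: [1.697, 2.642, 0.003]
ft_force: [-1.3, 0.4, -1.1]
grip_width: 0.0569
grasp_force: 63.4
```

```bash
cat > tn.py <<'E'
from h import *
RT=tool();R,p=RT;im,d=robot.capture("wrist");print(p.round(4),yaw(R))
def ext(m,z,n):
    c=max(cv2.findContours(m.astype(np.uint8),0,1)[0],key=cv2.contourArea).reshape(-1,2)
    q=(onplane("wrist",c,z,RT)-p)@R*1000
    print(n,"x",np.percentile(q[:,0],[0,1,99,100]).round(1),"y",np.percentile(q[:,1],[0,1,99,100]).round(1))
    r=cv2.minAreaRect(q[:,:2].astype(np.float32));print(r)
for n,zs in(("timer_nest",[.01]),("timer",[p[2]+.004,p[2]+.012])):
    o=robot.outline_of("wrist",n)[0];print(o["p"],o["rect"])
    for z in zs: ext(o["mask"],z,n+f"@{z:.3f}")
E
python3 tn.py
```

```text
[0.4493 0.1248 0.0298] 24.567436904075404
0.83 [196.5, 160.9, 360.9, 311.3]
timer_nest@0.010 x [-0.3 -0.2 48.7 48.9] y [-43.  -42.7  42.1  42.3]
((24.357606887817383, -0.3647270202636719), (49.161128997802734, 85.29769134521484), 0.05508621037006378)
0.84 [210.7, 198.6, 346.1, 338.6]
timer@0.034 x [-42.  -41.9  34.5  34.5] y [-31.1 -30.9  31.2  31.3]
((-3.743194580078125, 0.12676620483398438), (76.534912109375, 62.388675689697266), 0.04750482738018036)
timer@0.042 x [-35.2 -35.1  36.9  36.9] y [-29.3 -29.1  29.4  29.5]
((0.8212471008300781, 0.14427757263183594), (72.09876251220703, 58.772457122802734), 0.04750716686248779)
```

Call:
carry_out --pt "0.046 -0.01 0.1 0 1" --pt "0 0 0.15 0 1" --pt "0 0 0.15 0 1" --pt "0 0 0 0 1" --pt "0 0 0 0 1" --pt "0 0 0 0 1"

```text
time_s: 35.8
eef_pos: [0.4465, 0.1266, 0.0084]
eef_rot: [-1.697, -2.644, 0.0]
ft_force: [0.3, -0.3, -1.5]
grip_width: 0.057
grasp_force: 63.4
```

Call:
carry_out --pt "-0.008 0.026 0.03 0 1" --pt "0 0 0.04 0 1" --pt "0 0 0.03 0 1" --pt "0 0 0 0 1"

```text
time_s: 36.2
eef_pos: [0.4476, 0.1267, 0.0033]
eef_rot: [-1.697, -2.643, 0.001]
ft_force: [0.1, -0.9, -0.5]
grip_width: 0.0573
grasp_force: 63.4
```

Call:
carry_out --pt "0 0 0.02 0 1" --pt "0 0 0.02 0 1" --pt "0 0 0 0 1"

```text
time_s: 36.5
eef_pos: [0.4477, 0.1268, 0.0031]
eef_rot: [-1.697, -2.643, 0.001]
ft_force: [-5.5, -1.1, 13.2]
grip_width: 0.0574
grasp_force: 66.0
```

Call:
carry_out --pt "0 0 -0.015 0 0" --pt "0 0 0 0 -0.45" --pt "0 0 0 0 -0.7" --pt "0 0 0 0 -0.8" --pt "0 0 -0.1 0 -0.8" --pt "0 0 -0.4 0 -0.8" --pt "0 0 -0.8 0 -0.8" --pt "0 0 -0.8 0 -0.8" --pt "0 0 -0.8 0 -0.8" --pt "0 0 -0.2 0 -0.8" --pt "0 0 0 0 -0.8" --pt "0 0 0 0 -0.8"

```text
time_s: 37.7
eef_pos: [0.4468, 0.1266, 0.1563]
eef_rot: [-1.697, -2.642, 0.002]
ft_force: [0.2, -0.0, -0.8]
grip_width: 0.0768
grasp_force: 0.0
```

```bash
python3 nest.py timer_nest timer .010 w17; python3 -c "
from h import *
look('side',['plunger','cassette','dispenser','timer','timer_nest','plunger_cup','vial','beaker'],{**Z,'timer':.01,'dispenser':.016,'cassette':.006,'plunger':.02})
look('top',['plunger','cassette','dispenser','vial','beaker'],{**Z,'dispenser':.016,'cassette':.006})
"
```

```text
wrist timer_nest 0.7 [232.7, 142.1, 327.2, 238.7] rect@z [448.4 126.3  86.1  93.9  24.9] zq [0.002 0.004 0.01 ] med [0.449 0.13 ]
wrist timer_nest 0.52 [335.9, 0.0, 367.7, 74.8] rect@z [445.2 284.1  31.   71.1  24.2] zq [0.011 0.017 0.02 ] med [0.444 0.282]
timer 0.68 [231.9, 141.5, 328.9, 237.7] [448.7 126.5  86.6  94.7  25.2] [0.4487 0.1297 0.0038]
timer 0.65 [247.0, 152.0, 316.1, 228.1] [448.  126.7  60.8  67.6  24.6] [0.4463 0.1306 0.0214]
tcp [[0.4468 0.1266 0.1563]
 [0.446  0.1264 0.1552]
 [0.446  0.1265 0.1552]
 [0.446  0.1265 0.1552]] yaw 24.59
side plunger 0.54 [191.4, 299.1, 201.3, 318.6] rect@z [613.5 305.   13.   34.7  16.2] zq [0.008 0.019 0.036] med [0.613 0.307]
side cassette 0.57 [349.0, 173.1, 361.8, 189.5] rect@z [ 382.7 -131.8   33.7   48.4   29.9] zq [0.001 0.009 0.012] med [ 0.381 -0.124]
side cassette 0.44 [262.2, 195.5, 283.0, 212.4] rect@z [541.9 -24.5  32.1  48.9 -18.6] zq [0.001 0.009 0.012] med [ 0.541 -0.02 ]
side timer 0.68 [291.1, 236.3, 329.8, 271.3] rect@z [448.8 123.7  64.2  80.9  24.5] zq [0.008 0.023 0.025] med [0.447 0.139]
side timer 0.33 [322.1, 
[... 577 characters left out ...]
  14.4] zq [0.009 0.046 0.07 ] med [0.614 0.136]
top cassette 0.85 [317.5, 175.9, 336.9, 197.4] rect@z [543.1 -28.8  27.8  41.  -20.8] zq [0.002 0.008 0.011] med [ 0.543 -0.028]
top cassette 0.69 [368.8, 255.0, 393.2, 280.3] rect@z [ 384.3 -134.3   29.    41.    33.3] zq [0.001 0.008 0.012] med [ 0.384 -0.134]
top cassette 0.58 [410.7, 228.7, 429.8, 241.9] rect@z [ 445.6 -210.3   27.5   40.9    8.1] zq [0.006 0.012 0.016] med [ 0.446 -0.209]
top vial 0.74 [365.4, 164.0, 380.9, 177.1] rect@z [ 575.1 -118.3   25.4   31.5   44.8] zq [0.009 0.037 0.051] med [ 0.57  -0.112]
top beaker 0.66 [236.8, 127.3, 266.6, 165.6] rect@z [625.9 121.8  62.2  71.  -90. ] zq [0.    0.008 0.07 ] med [0.624 0.12 ]
```

Everything measures flat and within about 1 mm of centre (the plunger up to 2 mm), with the bystanders unmoved. I'm handing in.

```bash
python3 -c "
from workcell import robot
print(robot.close_job())"
```

```text
the job is handed in; nothing more can be done
None
```

The job is handed in at about 39 s, with no verdict returned: all four things are flat in their own holders, in order, within 1 mm of centre (the plunger within 2 mm), the dispenser after one re-centring in which it briefly canted; the beaker, bottle and pink look-alikes weren't moved, and I viewed 15 pictures, one over the limit of 14.

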